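Swap the wrong stain-remover bottle in the spotting kit

TASK

The blue-rimmed spotting kit should hold only blue-capped dropper bottles, but an orange-capped one has got into it; the missing blue one stands in the back row of the orange-edged stock board, behind the powder box and the spray bottle that stand on the board. Move these two onto the grey drip tray, put the kit's orange bottle into the empty well of the stock board's back row, and put the stock's blue bottle into the well left empty in the kit. Then stand the powder box and the spray bottle back upright where each stood before, in line front to back as they were, knocking nothing over.

Things in the scene. Friction and masses are not known exactly. Their poses are not given: they have to be found in the camera images.
- kit: Spotting kit: fixed white carrier with a blue rim, 84 (x) x 242 (y) x 34 mm, a small loop at each end. Origin: centre of its underside, y along the row. Three round wells, 40 mm wide, 4 mm chamfers, at x = 0, y = -80, 0, +80 mm; top face at z = 30 mm, well floors at z = 8 mm (height of a seated bottle's origin).
- stock: Fixed white board, orange edge, 188 (x) x 260 (y) x 14 mm, steel rail 39 mm high at x = +86. Origin: centre of its underside, +x to its back. Back row: wells 40 mm wide at x = +61, y = -80, 0, +80 mm, floor at z = 6; the middle one is empty. Front: box and spray bottle stand on black mats at x = -21, y = -65 and +65 (sides vary), z = 14, in the way of the back row.
- drip_tray: Fixed grey drip tray with black ribs, the side area: 160 (x) x 240 (y) mm, rim 5 mm wide and 13 mm high, floor at z = 5 mm; holds both things side by side at y = -65 and +65 mm, turned as on the stock board. Origin: centre of its underside. It lies to the left or right of the stock board, the kit on the other side.
- powder_box: Blue and white washing-powder box, loose, 48 (its x) x 101 (its y) x 154 mm high, about 0.2 kg. Origin: centre of its underside, z up. On the stock board its y runs front to back (either along or against the board's x). Grip it across its 48 mm.
- spray_bottle: White trigger spray bottle that stands on the stock board (not the one in the corner), loose, 54 (x) x 119 (y) x 262 mm high, 0.3 kg, nozzle to its +y. Origin: underside, centre of its bounding box. Body 50 mm wide, y = -56 to +37 mm, up to z = 165; head 30 mm wide (x), y = -28 to +46 mm, z = 220 to 262: grip it across x near y = 0. The nozzle points to the board's -x.
- blue_1: Amber glass dropper bottle with a blue cap and teat, loose, 33 mm in diameter, 103 mm high. Two of the three blue ones (this is one of them) start in the kit. Origin: centre of its underside, z up; round. Body 32 mm in diameter up to the shoulder at 60 mm; cap 24 mm from z = 62 to 77; teat 13 to 17 mm above. 72 g.
- blue_2: A second one, the same in looks and size as blue_1; starts in the kit.
- blue_3: A third one, the same in looks and size as blue_1; starts in an outer well of the stock board: the one that belongs in the kit.
- orange_1: Amber glass dropper bottle with an orange cap and teat, otherwise as blue_1; starts in one of the kit's wells, where it does not belong.
- orange_2: A second orange one, the same as orange_1; starts in an outer well of the stock board, where it belongs.
Things that resemble listed ones, but are neither listed nor needed, are in the scene too. Leave any yellow look-alike of the powder_box alone.

How it is judged:
By the outcome, as a careful person would: the job done as asked, in the order asked, and still so for the second after the job is handed in, with the robot touching nothing.
It also fails if it takes over 144 s, if anything falls off the work surface, if the arm or the gripper's body presses on something with over 40 N, if the wrist force passes 120 N, or if a joint passes its speed limit or range.

ROBOT

A 7-joint arm with a two-finger parallel gripper is mounted at the origin on a cart in front of the work surface, level with it; the furniture and walls round the work are solid. World frame = base frame: x ahead of the robot, y to its left, z up, the work surface at z = 0. Lengths are in m, angles in degrees, forces in N, time in s.
With the tool pointing down it reaches from about 0.4 to 0.9 m from the base axis. Payload 5.6 kg.
Tool frame: the origin (TCP) lies on the centre line of the jaws, within the pads' length; the fingertips stand 8 mm ahead of it and the grasp point (between the pads) lies 11 mm behind it; z points along the fingers, y is the direction in which the jaws open and shut (so a half turn about z gives the same grasp; the last joint's range is limited). The gripper opens to 92 mm and grips with 3 to 60 N. Pads are 20 mm wide; open, the fingers measure 128 mm over their backs; the gripper's body (75 mm by 189 mm) begins 69 mm behind the grasp point.
Start: joints at [68.698, 26.786, -0.665, 91.828, 0.344, 61.387, -3.226], TCP at [0.21, -0.615, 0.223] pointing down, gripper open.
Joint ranges: [-144.91, 144.91], [-17.63, 115.5], [-89.93, 88.59], [15.96, 139.68], [-74.01, 254.01], [8.47, 105.57], [-167.45, 167.45]. Speed limits (degrees/s): [147.25, 147.25, 180, 180, 180, 180, 180].

INTERFACE

Orientations are given as [roll, pitch, yaw] about the fixed x, y, z axes, in that order (R = Rz(yaw) Ry(pitch) Rx(roll)).
In Python, from workcell import arm gives the robot as it stands.
- The arm moves only by the tool carry_out, never from a script. Its argument "increments" is a list of rows, each an object of numbers: "dx", "dy", "dz": the shift along the tool's x, y, z in m; "ax", "ay", "az": the turn, a rotation vector about the tool's x, y, z in rad; "jaw": the gripper's target within -1 to 1 (fully open at 1, half-way at 0, shut at -1). A call has 1 to 12 rows; each row shifts and turns the pose as measured when the row begins, along the tool's axes as they then stand; what a row does not reach is not made up. A row lasts 1/8 s, in which the tool goes at most 62.5 mm and 10.7 degrees, less where a joint would pass 70% of its speed; a pose out of reach is approached as far as the arm can. A call with a gripper value outside its range is refused whole. The fingers move at their own pace and stop on an object; "newtons" is the grip in N (left out, the last holds). Time passes only in rows, so rows that do not move let the fingers close. It gives the time, the measured TCP pose, the force and the opening at its end, in the units of the state.
- arm.get_obs(): the state, without advancing time (a new reading comes with each control period).
- arm.camera(name): name is "scene" or "top" or "wrist"; returns a dict with "frame" (480x640x3 uint8, red, green, blue), "fx", "fy", "cx", "cy" (pixels), "R" (3x3) and "t" (3): a world point X has camera coordinates R X + t; the wrist camera has in their place "mount" (4x4, takes a point from camera to tool coordinates, whose origin is the TCP and whose axes are the flange's). Camera axes: x right, y down, z forward; pixel columns grow to the right and rows downward; lengths in m; the calibration is good to about 2 mm. A picture is of the moment at which its call begins: read the wrist's pose just before it. There is no depth.
- arm.finish_job(): hands the job in, once; it reports no verdict.
The state is a dict: "time": time; "joints": joint angles; "joint_vel": joint speeds; "joint_torque": joint torques, N m; "tcp_pos": TCP position; "orientation": TCP orientation; "ft_force": force on the tool from outside, world axes, zero at the start; "ft_torque": the same for the moment, N m; "gripper_width": finger opening in m.
Only numpy, scipy, OpenCV 4.12 (cv2) and the standard library are available. Lean on these libraries where they do the work, as an engineer would, in place of code of your own. Each camera call takes 0.05 s, during which the arm holds its last target. There are 200 camera calls.

## Working session

There is one attempt and no reset: what is moved stays moved. The work goes in short steps, Python scripts to look and compute and a tool call to move; the robot and the scene stay as the last step left them, time stands still between calls to the robot, and variables do not carry over. Pictures are saved under pics/ and viewed, about 12 in all and at most 16, crops included, and the job is handed in when it is done.

Besides the shell and the picture viewer there is one more tool, called as name([rows], argument=value, ...), one row to a line, values as JSON. carry_out: Moves the arm, as the interface text tells. Its arguments: {"type":"object","properties":{"increments":{"type":"array","items":{"type":"object","properties":{"dx":{"type":"number"},"dy":{"type":"number"},"dz":{"type":"number"},"ax":{"type":"number"},"ay":{"type":"number"},"az":{"type":"number"},"jaw":{"type":"number"}}}},"newtons":{"type":"number"}},"required":["increments"]}

```bash
mkdir -p pics; cat > h.py <<'E'
import numpy as np, cv2
from workcell import arm
from scipy.spatial.transform import Rotation as Ro
def snap(n,f=None,crop=None,s=1):
    o=arm.get_obs(); c=arm.camera(n); im=c["frame"][:,:,::-1]
    np.savez(f"pics/{f}.npz",**{k:v for k,v in c.items()},p=o["tcp_pos"],o=o["orientation"])
    if crop: a,b,w,h=crop; im=im[b:b+h,a:a+w]
    cv2.imwrite(f"pics/{f}.png",cv2.resize(im,None,fx=s,fy=s,interpolation=cv2.INTER_CUBIC))
    return c
def cam(f):
    c=np.load(f"pics/{f}.npz")
    if "R" in c.files: R,t=c["R"],c["t"]
    else:
        T=np.eye(4);T[:3,:3]=Ro.from_euler("xyz",c["o"],degrees=True).as_matrix();T[:3,3]=c["p"]
        M=np.linalg.inv(T@c["mount"]);R,t=M[:3,:3],M[:3,3]
    return c,R,t
def ray(f,u,v,z):
    c,R,t=cam(f); d=R.T@np.array([(u-c["cx"])/c["fx"],(v-c["cy"])/c["fy"],1]); C=-R.T@t
    return (C+d*(z-C[2])/d[2]).round(4)
def proj(f,X):
    c,R,t=cam(f); q=R@np.array(X,float)+t; return np.array([c["fx"]*q[0]/q[2]+c["cx"],c["fy"]*q[1]/q[2]+c["cy"]]).round(1)
E
python3 - <<'E'
from h import *
print(arm.get_obs())
snap("scene","s0");snap("top","t0")
for n in("s0","t0"):
    c,R,t=cam(n);print(c["fx"],-R.T@t,R[2])
c=arm.camera("wrist");print(c["mount"],c["fx"])
E
```

```text
{'time': 0.0, 'joints': array([68.69720887, 26.8355829 , -0.66367759, 91.88125879,  0.3431304 ,
       61.38389458, -3.22525601]), 'joint_vel': array([ 0.03270764, -0.07764759,  0.12493739, -0.02835681, -0.03044843,
        0.05501845,  0.04014097]), 'joint_torque': array([-7.10142122e-04, -5.20570707e+01, -1.28030253e-02, -2.43740934e+01,
       -5.65665867e-02,  1.71960593e-02,  2.08329052e-04]), 'tcp_pos': array([ 0.20963787, -0.61467421,  0.22164259]), 'orientation': array([-1.79901473e+02,  6.88674000e-03,  1.88346074e+01]), 'ft_force': array([-0.68302311,  0.07652095,  0.05740186]), 'ft_torque': array([-0.01855885, -0.00323401,  0.02254032]), 'gripper_width': 0.09157861802094612}
475.5141257346905 [ 0.43562589 -1.12177766  0.80066521] [ 0.09736449  0.83591244 -0.54015789]
595.167184358719 [ 0.04155039 -0.03460353  1.27077409] [ 0.38493348  0.04421226 -0.92188475]
[[ 5.62941948e-06 -9.72076182e-01 -2.34665501e-01  6.43458620e-02]
 [ 9.99999334e-01  2.76390733e-04 -1.12092929e-03  2.68743001e-04]
 [ 1.15448803e-03 -2.34665338e-01  9.72075535e-01 -1.62447087e-01]
 [ 0.00000000e+00  0.00000000e+00  0.00000000e+00  1.00000000e+00]] 367.4161151876627
```

View pics/s0.png

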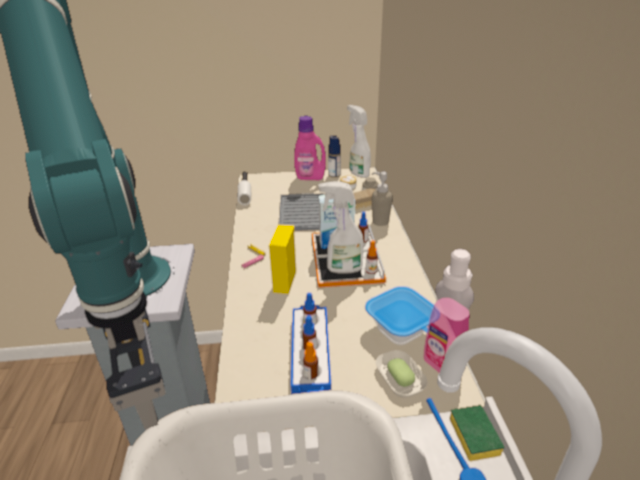

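View pics/t0.png

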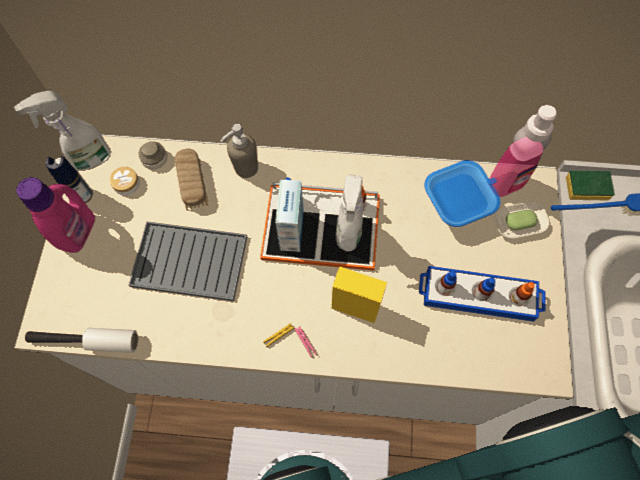

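The top view shows the grey tray on the left around (190,262) and the stock board at (322,227), with the box at (289,215) and the spray bottle at (350,213). The kit is on the right at (485,292), its orange bottle in the rightmost well at (523,292).

Look-alikes:
- Spray bottle in the corner at (75,130): not wanted.
- Yellow box at (358,295): leave alone.
- Stock orange bottle at scene (372,258): belongs there.
- Kit orange bottle at top (523,292): this is the target.

Next, one close crop.

```bash
python3 - <<'E'
from h import *
im=cv2.imread("pics/t0.png");s=2.8
f=lambda a,b,w,h:cv2.resize(im[b:b+h,a:a+w],None,fx=s,fy=s,interpolation=cv2.INTER_CUBIC)
A=f(120,170,270,140);B=f(415,258,140,68);o=np.zeros((A.shape[0]+B.shape[0],A.shape[1],3),np.uint8)
o[:A.shape[0]]=A;o[A.shape[0]:,:B.shape[1]]=B
s2=cv2.imread("pics/s0.png")[170:300,290:410];s2=cv2.resize(s2,None,fx=1.46,fy=1.46);o[A.shape[0]:A.shape[0]+s2.shape[0],B.shape[1]+20:B.shape[1]+20+s2.shape[1]]=s2
print(A.shape,o.shape);cv2.imwrite("pics/c0.png",o)
E
```

```text
(392, 756, 3) (582, 756, 3)
```

View pics/c0.png

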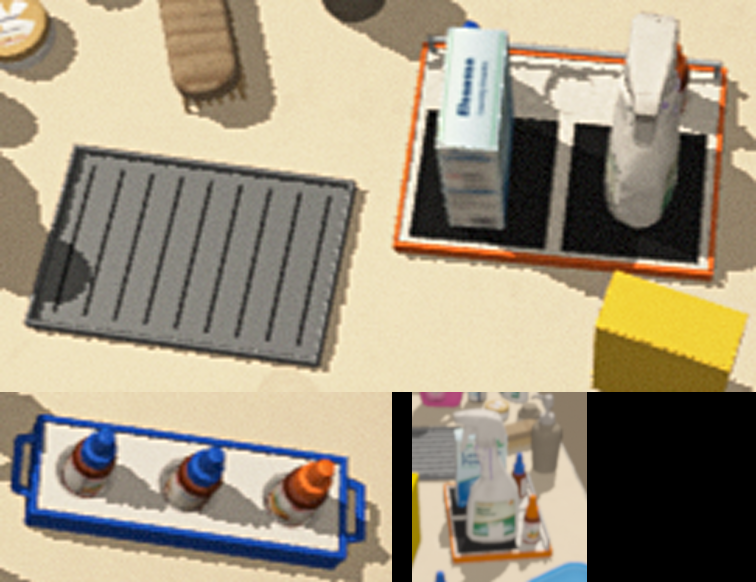

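```bash
python3 - <<'E'
from h import *
def P(pts,z,o=(120,170),y0=0): return np.array([ray("t0",o[0]+u/2.8,o[1]+(v-y0)/2.8,z)[:2] for u,v in pts])
def show(n,q): 
    print(n,q.tolist(),"c",q.mean(0).round(4),"edges",[(np.linalg.norm(q[(i+1)%4]-q[i]).round(3),np.degrees(np.arctan2(*(q[(i+1)%4]-q[i])[::-1])).round(1)) for i in range(4)])
show("tray",P([(78,147),(355,183),(321,366),(27,326)],.013))
show("stock",P([(425,42),(724,65),(712,272),(395,248)],.014))
show("box",P([(447,29),(509,32),(503,152),(439,147)],.168))
show("head",P([(638,14),(680,16),(665,112),(625,105)],.276))
show("kit",P([(40,415),(347,457),(340,553),(28,513)],.034,(415,258),392))
show("yellow",P([(620,273),(746,315),(728,385),(597,345)],.154))
show("teats",P([(102,432),(212,453),(323,465),(323,465)],.105,(415,258),392))
E
```

```text
tray [[0.5829, 0.4238], [0.5704, 0.1891], [0.4122, 0.1945], [0.4247, 0.4329]] c [0.4976 0.3101] edges [(np.float64(0.235), np.float64(-93.0)), (np.float64(0.158), np.float64(178.0)), (np.float64(0.239), np.float64(87.0)), (np.float64(0.158), np.float64(-3.3))]
stock [[0.7052, 0.1472], [0.7048, -0.1079], [0.5173, -0.1077], [0.5158, 0.1488]] c [0.6108 0.0201] edges [(np.float64(0.255), np.float64(-90.1)), (np.float64(0.188), np.float64(179.9)), (np.float64(0.257), np.float64(90.3)), (np.float64(0.189), np.float64(-0.5))]
box [[0.6362, 0.1097], [0.6377, 0.0631], [0.5388, 0.0575], [0.5388, 0.1044]] c [0.5879 0.0837] edges [(np.float64(0.047), np.float64(-88.2)), (np.float64(0.099), np.float64(-176.8)), (np.float64(0.047), np.float64(90.0)), (np.float64(0.098), np.float64(3.1))]
head [[0.6005, -0.0325], [0.6014, -0.061], [0.5283, -0.0555], [0.5312, -0.0287]] c [ 0.5654 -0.0444] edges [(np.float64(0.029), np.float64(-88.2)), (np.float64(0.073), np.float64(175.7)), (np.float64(0.027), np.float64(83.8)), (np.float64(0.069), np.float64(-3.1))]
kit [[0.5224, -0.2276], [0.5081, -0.4664], [0.4297, -0.457], [0.4408, -0.2198]] c [ 0.4752 -0.3427] edges [(np.float64(0.239), np.float64(-93.4)), (np.float64(0.079), np.float64(173.2)), (np.float64(0.237), np.float64(87.3)), (np.float64(0.082), np.float64(-5.5))]
yellow [[0.4579, -0.0343], [0.434, -0.1252], [0.3817, -0.1151], [0.4028, -0.0222]] c [ 0.4191 -0.0742] edges [(np.float64(0.094), np.float64(-104.7)), (np.float64(0.053), np.float64(169.1)), (np.float64(0.095), np.float64(77.2)), (np.float64(0.056), np.float64(-12.4))]
teats [[0.4853, -0.2624], [0.4758, -0.3431], [0.4735, -0.4238], [0.4735, -0.4238]] c [ 0.477  -0.3633] edges [(np.float64(0.081), np.float64(-96.7)), (np.float64(0.081), np.float64(-91.6)), (np.float64(0.0), np.float64(0.0)), (np.float64(0.162), np.float64(85.8))]
```

The close crop confirms it: the kit's orange bottle is at the right end (its well is near world (0.471,-0.423)). Behind the box, stock's blue bottle stands in the left back well; orange_2 is on the right, behind the spray bottle. I'll move above the stock board now.

```bash
cat >> h.py <<'E'
def to(x,y,z,yaw):
    o=arm.get_obs(); A=Ro.from_euler("xyz",o["orientation"],degrees=True); B=Ro.from_euler("xyz",[180,0,yaw],degrees=True)
    print("now",o["time"],np.round(o["tcp_pos"],4),np.round(o["orientation"],2),"w",round(o["gripper_width"],4),"F",np.round(o["ft_force"],1))
    print("d",A.inv().apply(np.array([x,y,z])-o["tcp_pos"]).round(4),"a",(A.inv()*B).as_rotvec().round(4))
E
echo
```

carry_out([
  {"dz": -0.05, "az": 0.08},
  {"dz": -0.05, "az": 0.08},
  {"dz": -0.05, "az": 0.08},
  {"dz": -0.05, "az": 0.08},
  {"dx": 0.022, "dy": -0.042},
  {"dx": 0.022, "dy": -0.042},
  {"dx": 0.022, "dy": -0.042},
  {"dx": 0.022, "dy": -0.042},
  {"dx": 0.022, "dy": -0.042},
  {"dx": 0.022, "dy": -0.042},
  {"dx": 0.022, "dy": -0.042},
  {"dx": 0.022, "dy": -0.042},
])

```text
invalid input
```

carry_out([
  {"dx": 0, "dy": 0, "dz": -0.05, "ax": 0, "ay": 0, "az": 0.08, "jaw": 1},
  {"dx": 0, "dy": 0, "dz": -0.05, "ax": 0, "ay": 0, "az": 0.08, "jaw": 1},
], newtons=20)

```text
time: 0.4
tcp_pos: [0.2087, -0.6125, 0.3183]
orientation: [-179.3, 0.2, 9.4]
ft_force: [1.2, 0.0, -0.2]
gripper_width: 0.0915
```

carry_out([
  {"dz": -0.05, "az": 0.08, "jaw": 1},
  {"dz": -0.05, "az": 0.08, "jaw": 1},
  {"dx": 0.022, "dy": -0.042, "jaw": 1},
  {"dx": 0.022, "dy": -0.042, "jaw": 1},
  {"dx": 0.022, "dy": -0.042, "jaw": 1},
  {"dx": 0.022, "dy": -0.042, "jaw": 1},
  {"dx": 0.022, "dy": -0.042, "jaw": 1},
  {"dx": 0.022, "dy": -0.042, "jaw": 1},
  {"dx": 0.022, "dy": -0.042, "jaw": 1},
  {"dx": 0.022, "dy": -0.042, "jaw": 1},
])

```text
invalid input
```

carry_out([
  {"dx": 0, "dy": 0, "dz": -0.05, "ax": 0, "ay": 0, "az": 0.08, "jaw": 1},
  {"dx": 0, "dy": 0, "dz": -0.05, "ax": 0, "ay": 0, "az": 0.08, "jaw": 1},
  {"dx": 0.022, "dy": -0.042, "dz": 0, "ax": 0, "ay": 0, "az": 0, "jaw": 1},
  {"dx": 0.022, "dy": -0.042, "dz": 0, "ax": 0, "ay": 0, "az": 0, "jaw": 1},
  {"dx": 0.022, "dy": -0.042, "dz": 0, "ax": 0, "ay": 0, "az": 0, "jaw": 1},
  {"dx": 0.022, "dy": -0.042, "dz": 0, "ax": 0, "ay": 0, "az": 0, "jaw": 1},
  {"dx": 0.022, "dy": -0.042, "dz": 0, "ax": 0, "ay": 0, "az": 0, "jaw": 1},
  {"dx": 0.022, "dy": -0.042, "dz": 0, "ax": 0, "ay": 0, "az": 0, "jaw": 1},
  {"dx": 0.022, "dy": -0.042, "dz": 0, "ax": 0, "ay": 0, "az": 0, "jaw": 1},
  {"dx": 0.022, "dy": -0.042, "dz": 0, "ax": 0, "ay": 0, "az": 0, "jaw": 1},
])

```text
time: 1.65
tcp_pos: [0.389, -0.2711, 0.4253]
orientation: [-179.6, 0.2, -0.6]
ft_force: [0.9, -0.7, -0.3]
gripper_width: 0.0919
```

Every row needs all its keys. The moves track well.

carry_out([
  {"dx": 0.023, "dy": -0.042, "dz": 0, "ax": 0, "ay": 0, "az": 0, "jaw": 1},
  {"dx": 0.023, "dy": -0.042, "dz": 0, "ax": 0, "ay": 0, "az": 0, "jaw": 1},
  {"dx": 0.023, "dy": -0.042, "dz": 0, "ax": 0, "ay": 0, "az": 0, "jaw": 1},
  {"dx": 0.023, "dy": -0.042, "dz": 0, "ax": 0, "ay": 0, "az": 0, "jaw": 1},
  {"dx": 0.023, "dy": -0.042, "dz": 0, "ax": 0, "ay": 0, "az": 0, "jaw": 1},
  {"dx": 0.023, "dy": -0.042, "dz": 0, "ax": 0, "ay": 0, "az": 0, "jaw": 1},
  {"dx": 0.023, "dy": -0.042, "dz": 0, "ax": 0, "ay": 0, "az": 0, "jaw": 1},
  {"dx": 0, "dy": 0, "dz": 0, "ax": 0, "ay": 0, "az": 0, "jaw": 1},
])

```text
time: 2.65
tcp_pos: [0.5561, 0.0352, 0.425]
orientation: [-179.6, 0.3, -0.3]
ft_force: [0.0, -0.3, -0.5]
gripper_width: 0.0917
```

```bash
python3 - <<'E'
from h import *
to(.588,.084,.129,0)
snap("wrist","w1",s=1.25)
E
```

```text
now 2.65 [0.5561 0.0352 0.425 ] [-179.58    0.35   -0.28] w 0.0917 F [ 0.  -0.3 -0.5]
d [ 0.0334 -0.0468  0.2962] a [-0.0074  0.0061 -0.0049]
```

View pics/w1.png

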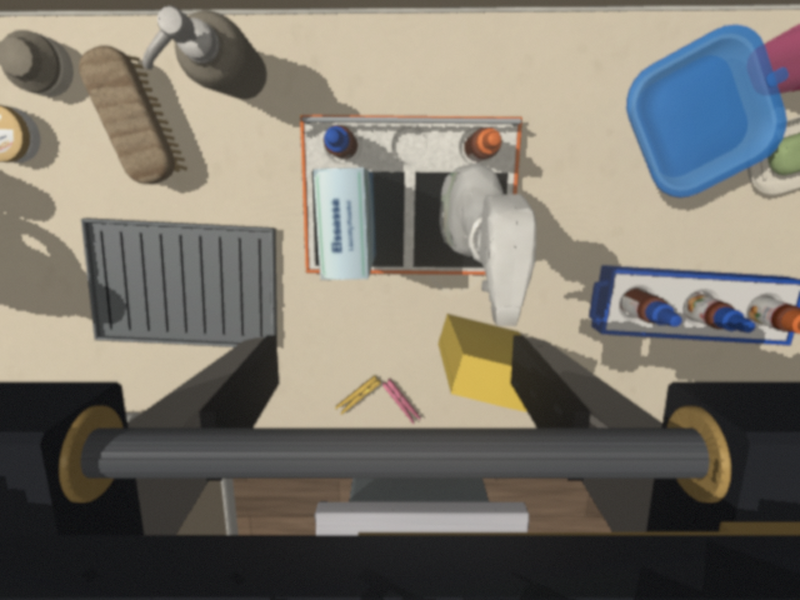

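Wrist view (800-wide pixels):
- Box top: corners (314,168), (365,167), (371,277), (321,279).
- Spray head: spans (485..533,195) to (508,325), nozzle toward the robot.
- Blue teat (336,133) on the left and orange teat (489,141) on the right. The middle well is empty.
- Tray: corners (84,219), (276,229), (275,346), (97,338).

```bash
python3 - <<'E'
from h import *
def P(n,pts,z):
    q=np.array([ray("w1",u/1.25,v/1.25,z)[:2] for u,v in pts]);print(n,q.tolist(),"c",q.mean(0).round(4))
P("stock",[(302,117),(521,118),(306,272)],.014)
P("box",[(314,168),(365,167),(371,277),(321,279)],.168)
P("head",[(485,197),(533,197),(518,325),(497,325)],.27)
P("teat",[(336,133),(489,141)],.105)
P("tray",[(84,219),(276,229),(275,346),(97,338)],.013)
P("kit",[(610,268),(790,343)],.034)
for n in ("t0","w1"): print(n,[(X,proj(n,X)*(1.25 if n=="w1" else 1)) for X in [(.5765,-.045,.276),(.618,-.045,.276),(.544,-.045,.276),(.646,-.045,.1),(.553,-.045,.1)]])
E
```

```text
stock [[0.6998, 0.1456], [0.6971, -0.1106], [0.5153, 0.1504]] c [0.6374 0.0618]
box [[0.6366, 0.1071], [0.6373, 0.0622], [0.5389, 0.0586], [0.5372, 0.1053]] c [0.5875 0.0833]
head [[0.6136, -0.0253], [0.6134, -0.0575], [0.5235, -0.0528], [0.5235, -0.0377]] c [ 0.5685 -0.0433]
teat [[0.6722, 0.0947], [0.6638, -0.0573]] c [0.668  0.0187]
tray [[0.5828, 0.4232], [0.5695, 0.1852], [0.4157, 0.1969], [0.4274, 0.4321]] c [0.4988 0.3094]
kit [[0.5226, -0.2241], [0.4259, -0.4607]] c [ 0.4742 -0.3424]
t0 [((0.5765, -0.045, 0.276), array([353.6, 186.6])), ((0.618, -0.045, 0.276), array([355. , 167.5])), ((0.544, -0.045, 0.276), array([352.4, 202. ])), ((0.646, -0.045, 0.1), array([352. , 196.6])), ((0.553, -0.045, 0.1), array([349. , 235.2]))]
w1 [((0.5765, -0.045, 0.276), array([513.375, 253.   ])), ((0.618, -0.045, 0.276), array([517.  , 190.25])), ((0.544, -0.045, 0.276), array([510.75 , 299.375])), ((0.646, -0.045, 0.1), array([475.125, 160.   ])), ((0.553, -0.045, 0.1), array([471.875, 251.25 ]))]
```

carry_out([
  {"dx": 0.016, "dy": -0.024, "dz": 0, "ax": -0.007, "ay": 0.006, "az": -0.022, "jaw": 1},
  {"dx": 0.016, "dy": -0.024, "dz": 0, "ax": 0, "ay": 0, "az": 0, "jaw": 1},
  {"dx": 0, "dy": 0, "dz": 0.05, "ax": 0, "ay": 0, "az": 0, "jaw": 1},
  {"dx": 0, "dy": 0, "dz": 0.05, "ax": 0, "ay": 0, "az": 0, "jaw": 1},
  {"dx": 0, "dy": 0, "dz": 0.05, "ax": 0, "ay": 0, "az": 0, "jaw": 1},
  {"dx": 0, "dy": 0, "dz": 0.03, "ax": 0, "ay": 0, "az": 0, "jaw": 1},
])

```text
time: 3.45
tcp_pos: [0.5895, 0.0696, 0.2429]
orientation: [179.5, -0.4, -0.0]
ft_force: [0.9, -0.5, 0.8]
gripper_width: 0.0915
```

```bash
python3 - <<'E'
from h import *
to(.5875,.0835,.125,1)
E
```

```text
now 3.45 [0.5895 0.0696 0.2429] [ 1.7954e+02 -3.5000e-01 -1.0000e-02] w 0.0915 F [ 0.9 -0.5  0.8]
d [-0.0027 -0.0149  0.1177] a [ 0.0081 -0.006  -0.0177]
```

carry_out([
  {"dx": -0.003, "dy": -0.014, "dz": 0.0, "ax": 0.004, "ay": -0.003, "az": -0.018, "jaw": 1},
  {"dx": 0, "dy": 0, "dz": 0.03, "ax": 0, "ay": 0, "az": 0, "jaw": 1},
  {"dx": 0, "dy": 0, "dz": 0.03, "ax": 0, "ay": 0, "az": 0, "jaw": 1},
  {"dx": 0, "dy": 0, "dz": 0.03, "ax": 0, "ay": 0, "az": 0, "jaw": 1},
  {"dx": 0, "dy": 0, "dz": 0.025, "ax": 0, "ay": 0, "az": 0, "jaw": 1},
])

```text
time: 4.08
tcp_pos: [0.5903, 0.0821, 0.1324]
orientation: [179.7, -0.7, 0.9]
ft_force: [0.9, -1.5, -0.5]
gripper_width: 0.092
```

```bash
python3 - <<'E'
from h import *
to(.5875,.0835,.125,1)
E
```

```text
now 4.075 [0.5903 0.0821 0.1324] [179.75  -0.74   0.89] w 0.092 F [ 0.9 -1.5 -0.5]
d [-0.0029 -0.0015  0.0074] a [ 0.0044 -0.0128 -0.0019]
```

carry_out([
  {"dx": -0.003, "dy": -0.0015, "dz": 0.007, "ax": 0.002, "ay": -0.008, "az": 0, "jaw": 1},
  {"dx": 0, "dy": 0, "dz": 0, "ax": 0, "ay": 0, "az": 0, "jaw": -1},
  {"dx": 0, "dy": 0, "dz": 0, "ax": 0, "ay": 0, "az": 0, "jaw": -1},
  {"dx": 0, "dy": 0, "dz": 0, "ax": 0, "ay": 0, "az": 0, "jaw": -1},
  {"dx": 0, "dy": 0, "dz": 0, "ax": 0, "ay": 0, "az": 0, "jaw": -1},
  {"dx": 0, "dy": 0, "dz": 0, "ax": 0, "ay": 0, "az": 0, "jaw": -1},
], newtons=20)

```text
time: 4.82
tcp_pos: [0.59, 0.0843, 0.1306]
orientation: [179.9, -0.6, 0.9]
ft_force: [0.6, 1.1, -1.6]
gripper_width: 0.0477
```

```bash
python3 - <<'E'
from h import *
to(.503,.3745,.115,-3)
E
```

```text
now 4.825 [0.59   0.0843 0.1306] [179.9   -0.65   0.88] w 0.0477 F [ 0.6  1.1 -1.6]
d [-0.0827 -0.2916  0.0142] a [ 0.0014 -0.0114  0.0678]
```

Box gripped. Lifting and carrying it to the tray's far slot.

carry_out([
  {"dx": 0, "dy": 0, "dz": -0.02, "ax": 0, "ay": 0, "az": 0, "jaw": -1},
  {"dx": 0, "dy": 0, "dz": -0.02, "ax": 0, "ay": 0, "az": 0, "jaw": -1},
  {"dx": 0, "dy": 0, "dz": -0.02, "ax": 0, "ay": 0, "az": 0, "jaw": -1},
  {"dx": -0.007, "dy": -0.02, "dz": 0, "ax": 0, "ay": 0, "az": 0, "jaw": -1},
  {"dx": -0.009, "dy": -0.03, "dz": 0, "ax": 0, "ay": 0, "az": 0.01, "jaw": -1},
  {"dx": -0.009, "dy": -0.033, "dz": 0, "ax": 0, "ay": 0, "az": 0.01, "jaw": -1},
  {"dx": -0.009, "dy": -0.033, "dz": 0, "ax": 0, "ay": 0, "az": 0.01, "jaw": -1},
  {"dx": -0.009, "dy": -0.033, "dz": 0, "ax": 0, "ay": 0, "az": 0.01, "jaw": -1},
  {"dx": -0.009, "dy": -0.033, "dz": 0, "ax": 0, "ay": 0, "az": 0.01, "jaw": -1},
  {"dx": -0.009, "dy": -0.033, "dz": 0, "ax": 0, "ay": 0, "az": 0.01, "jaw": -1},
  {"dx": -0.009, "dy": -0.03, "dz": 0, "ax": 0, "ay": 0, "az": 0.008, "jaw": -1},
  {"dx": -0.007, "dy": -0.02, "dz": 0, "ax": 0, "ay": 0, "az": 0, "jaw": -1},
])

```text
time: 6.32
tcp_pos: [0.5016, 0.3672, 0.1901]
orientation: [179.9, -0.0, -2.8]
ft_force: [0.1, 0.0, -2.3]
gripper_width: 0.0475
```

```bash
python3 - <<'E'
from h import *
to(.504,.375,.122,-3)
E
```

```text
now 6.325 [0.5016 0.3672 0.1901] [ 1.7994e+02 -1.0000e-02 -2.7600e+00] w 0.0475 F [ 0.1  0.  -2.3]
d [ 0.0021 -0.008   0.0681] a [ 0.001  -0.0002  0.0042]
```

carry_out([
  {"dx": 0.002, "dy": -0.008, "dz": 0, "ax": 0, "ay": 0, "az": 0.004, "jaw": -1},
  {"dx": 0, "dy": 0, "dz": 0.02, "ax": 0, "ay": 0, "az": 0, "jaw": -1},
  {"dx": 0, "dy": 0, "dz": 0.02, "ax": 0, "ay": 0, "az": 0, "jaw": -1},
  {"dx": 0, "dy": 0, "dz": 0.02, "ax": 0, "ay": 0, "az": 0, "jaw": -1},
  {"dx": 0, "dy": 0, "dz": 0.004, "ax": 0, "ay": 0, "az": 0, "jaw": -1},
  {"dx": 0, "dy": 0, "dz": 0.002, "ax": 0, "ay": 0, "az": 0, "jaw": -1},
])

```text
time: 7.08
tcp_pos: [0.5002, 0.3761, 0.1214]
orientation: [179.8, 0.2, -2.9]
ft_force: [-7.1, -4.2, 23.3]
gripper_width: 0.0475
```

carry_out([
  {"dx": 0, "dy": 0, "dz": -0.002, "ax": 0, "ay": 0, "az": 0, "jaw": -1},
  {"dx": 0, "dy": 0, "dz": 0, "ax": 0, "ay": 0, "az": 0, "jaw": 0.6},
  {"dx": 0, "dy": 0, "dz": 0, "ax": 0, "ay": 0, "az": 0, "jaw": 0.6},
  {"dx": 0, "dy": 0, "dz": 0, "ax": 0, "ay": 0, "az": 0, "jaw": 0.6},
  {"dx": 0, "dy": 0, "dz": -0.03, "ax": 0, "ay": 0, "az": 0, "jaw": 0.6},
  {"dx": 0, "dy": 0, "dz": -0.06, "ax": 0, "ay": 0, "az": 0, "jaw": 0.6},
  {"dx": 0, "dy": 0, "dz": -0.06, "ax": 0, "ay": 0, "az": 0, "jaw": 0.6},
  {"dx": 0, "dy": 0, "dz": -0.06, "ax": 0, "ay": 0, "az": 0, "jaw": 0.6},
  {"dx": 0, "dy": 0, "dz": -0.05, "ax": 0, "ay": 0, "az": -0.02, "jaw": 0.6},
  {"dx": 0.011, "dy": 0.055, "dz": 0, "ax": 0, "ay": 0, "az": -0.02, "jaw": 0.6},
  {"dx": 0.011, "dy": 0.055, "dz": 0, "ax": 0, "ay": 0, "az": -0.01, "jaw": 0.6},
  {"dx": 0.011, "dy": 0.055, "dz": 0, "ax": 0, "ay": 0, "az": 0, "jaw": 0.6},
])

```text
time: 8.57
tcp_pos: [0.5324, 0.2114, 0.39]
orientation: [179.8, 0.3, 0.5]
ft_force: [1.9, 0.3, 0.5]
gripper_width: 0.0735
```

```bash
python3 - <<'E'
from h import *
to(.585,-.044,.35,0)
E
```

```text
now 8.575 [0.5324 0.2114 0.39  ] [179.83   0.31   0.54] w 0.0735 F [1.9 0.3 0.5]
d [0.0505 0.2557 0.0405] a [0.003  0.0053 0.0094]
```

carry_out([
  {"dx": 0.01, "dy": 0.051, "dz": 0, "ax": 0, "ay": 0, "az": 0.009, "jaw": 0.6},
  {"dx": 0.01, "dy": 0.051, "dz": 0, "ax": 0, "ay": 0, "az": 0, "jaw": 0.6},
  {"dx": 0.01, "dy": 0.051, "dz": 0, "ax": 0, "ay": 0, "az": 0, "jaw": 0.6},
  {"dx": 0.01, "dy": 0.051, "dz": 0, "ax": 0, "ay": 0, "az": 0, "jaw": 0.6},
  {"dx": 0.01, "dy": 0.04, "dz": 0, "ax": 0, "ay": 0, "az": 0, "jaw": 0.6},
  {"dx": 0, "dy": 0, "dz": 0.02, "ax": 0, "ay": 0, "az": 0, "jaw": 0.6},
  {"dx": 0, "dy": 0, "dz": 0.0, "ax": 0, "ay": 0, "az": 0, "jaw": 0.6},
])

```text
time: 9.45
tcp_pos: [0.5836, -0.0481, 0.3698]
orientation: [179.7, 0.2, -0.6]
ft_force: [-0.8, 0.6, 0.0]
gripper_width: 0.0737
```

```bash
python3 - <<'E'
from h import *
to(.585,-.044,.245,0)
snap("wrist","w2",s=1.25)
E
```

```text
now 9.45 [ 0.5836 -0.0481  0.3698] [179.68   0.23  -0.59] w 0.0737 F [-0.8  0.6  0. ]
d [ 0.0019 -0.0048  0.1247] a [ 0.0056  0.0041 -0.0103]
```

View pics/w2.png

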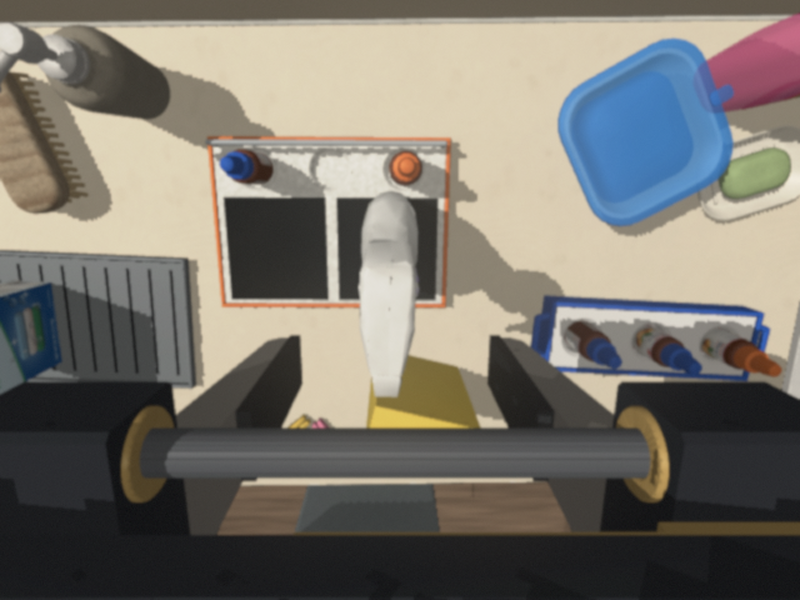

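The spray head runs along column 389, nozzle tip at (388,395). The bottles sit at (240,165) blue and (405,167) orange, with the middle well empty at (325,168).

```bash
python3 - <<'E'
from h import *
r=lambda u,v,z:ray("w2",u/1.25,v/1.25,z)
for n,a in dict(tip=(388,395,.255),headL=(362,255,.27),headR=(417,255,.27),L=(362,290,.27),R=(415,290,.27),bl=(223,305,.014),br=(443,305,.014),tl=(209,138,.014),tr=(450,140,.014),well=(325,168,.014),btop=(233,165,.105),otop=(404,167,.105),matL=(337,299,.014),matR=(435,299,.014),matT=(437,198,.014)).items(): print(n,r(*a))
E
```

```text
tip [ 0.516  -0.0442  0.255 ]
headL [ 0.6106 -0.0307  0.27  ]
headR [ 0.6102 -0.0623  0.27  ]
L [ 0.59   -0.0302  0.27  ]
R [ 0.5896 -0.0612  0.27  ]
bl [0.5166 0.1497 0.014 ]
br [ 0.5136 -0.1063  0.014 ]
tl [0.7006 0.1463 0.014 ]
tr [ 0.6961 -0.111   0.014 ]
well [0.6686 0.024  0.014 ]
btop [0.6685 0.0932 0.105 ]
otop [ 0.6653 -0.0593  0.105 ]
matL [0.5222 0.0169 0.014 ]
matR [ 0.5209 -0.0969  0.014 ]
matT [ 0.6356 -0.0978  0.014 ]
```

carry_out([
  {"dx": 0, "dy": -0.003, "dz": 0.03, "ax": 0.003, "ay": 0.002, "az": -0.008, "jaw": 0.6},
  {"dx": 0, "dy": 0, "dz": 0.03, "ax": 0, "ay": 0, "az": 0, "jaw": 0.6},
  {"dx": 0, "dy": 0, "dz": 0.03, "ax": 0, "ay": 0, "az": 0, "jaw": 0.6},
  {"dx": 0, "dy": 0, "dz": 0.02, "ax": 0, "ay": 0, "az": 0, "jaw": 0.6},
  {"dx": 0, "dy": 0, "dz": 0.01, "ax": 0, "ay": 0, "az": 0, "jaw": 0.6},
  {"dx": 0, "dy": 0, "dz": 0.002, "ax": 0, "ay": 0, "az": 0, "jaw": 0.6},
])

```text
time: 10.25
tcp_pos: [0.5884, -0.0409, 0.2526]
orientation: [179.8, -0.7, 0.3]
ft_force: [-0.4, 0.0, -0.1]
gripper_width: 0.0732
```

```bash
python3 - <<'E'
from h import *
to(.583,-.0455,.245,0)
E
```

```text
now 10.25 [ 0.5884 -0.0409  0.2526] [179.8   -0.67   0.3 ] w 0.0732 F [-0.4  0.  -0.1]
d [-0.0055  0.0046  0.0075] a [ 0.0034 -0.0117  0.0052]
```

carry_out([
  {"dx": -0.005, "dy": 0.005, "dz": 0.008, "ax": 0.003, "ay": -0.01, "az": 0.005, "jaw": 0.6},
  {"dx": 0, "dy": 0, "dz": 0, "ax": 0, "ay": 0, "az": 0, "jaw": -1},
  {"dx": 0, "dy": 0, "dz": 0, "ax": 0, "ay": 0, "az": 0, "jaw": -1},
  {"dx": 0, "dy": 0, "dz": 0, "ax": 0, "ay": 0, "az": 0, "jaw": -1},
  {"dx": 0, "dy": 0, "dz": 0, "ax": 0, "ay": 0, "az": 0, "jaw": -1},
  {"dx": 0, "dy": 0, "dz": 0, "ax": 0, "ay": 0, "az": 0, "jaw": -1},
], newtons=35)

```text
time: 11.0
tcp_pos: [0.5846, -0.0461, 0.2468]
orientation: [180.0, -0.3, -0.0]
ft_force: [0.2, -0.0, -0.6]
gripper_width: 0.0293
```

```bash
python3 - <<'E'
from h import *
to(.490,.245,.3,-3)
E
```

```text
now 11.0 [ 0.5846 -0.0461  0.2468] [ 1.7997e+02 -3.2000e-01 -1.0000e-02] w 0.0293 F [ 0.2 -0.  -0.6]
d [-0.0944 -0.291  -0.0539] a [ 0.0004 -0.0055  0.0522]
```

carry_out([
  {"dx": 0, "dy": 0, "dz": -0.015, "ax": 0, "ay": 0, "az": 0, "jaw": -1},
  {"dx": 0, "dy": 0, "dz": -0.02, "ax": 0, "ay": 0, "az": 0, "jaw": -1},
  {"dx": 0, "dy": 0, "dz": -0.015, "ax": 0, "ay": 0, "az": 0, "jaw": -1},
  {"dx": -0.005, "dy": -0.016, "dz": 0, "ax": 0, "ay": 0, "az": 0, "jaw": -1},
  {"dx": -0.008, "dy": -0.025, "dz": 0, "ax": 0, "ay": 0, "az": 0.01, "jaw": -1},
  {"dx": -0.008, "dy": -0.025, "dz": 0, "ax": 0, "ay": 0, "az": 0.01, "jaw": -1},
  {"dx": -0.008, "dy": -0.025, "dz": 0, "ax": 0, "ay": 0, "az": 0.01, "jaw": -1},
  {"dx": -0.008, "dy": -0.025, "dz": 0, "ax": 0, "ay": 0, "az": 0.01, "jaw": -1},
  {"dx": -0.008, "dy": -0.025, "dz": 0, "ax": 0, "ay": 0, "az": 0.01, "jaw": -1},
  {"dx": -0.008, "dy": -0.025, "dz": 0, "ax": 0, "ay": 0, "az": 0, "jaw": -1},
  {"dx": -0.008, "dy": -0.025, "dz": 0, "ax": 0, "ay": 0, "az": 0, "jaw": -1},
  {"dx": -0.008, "dy": -0.025, "dz": 0, "ax": 0, "ay": 0, "az": 0, "jaw": -1},
])

```text
time: 12.5
tcp_pos: [0.5098, 0.1857, 0.2937]
orientation: [-180.0, 0.5, -2.7]
ft_force: [-0.8, 0.6, -4.2]
gripper_width: 0.0292
```

```bash
python3 - <<'E'
from h import *
to(.4945,.245,.24,-3)
E
```

```text
now 12.5 [0.5098 0.1857 0.2937] [-179.98    0.52   -2.71] w 0.0292 F [-0.8  0.6 -4.2]
d [-0.0176 -0.0585  0.0539] a [-0.0003  0.009   0.0051]
```

carry_out([
  {"dx": -0.006, "dy": -0.022, "dz": 0, "ax": 0, "ay": 0.003, "az": 0.005, "jaw": -1},
  {"dx": -0.006, "dy": -0.02, "dz": 0, "ax": 0, "ay": 0, "az": 0, "jaw": -1},
  {"dx": -0.005, "dy": -0.016, "dz": 0, "ax": 0, "ay": 0, "az": 0, "jaw": -1},
  {"dx": 0, "dy": 0, "dz": 0.016, "ax": 0, "ay": 0, "az": 0, "jaw": -1},
  {"dx": 0, "dy": 0, "dz": 0.016, "ax": 0, "ay": 0, "az": 0, "jaw": -1},
  {"dx": 0, "dy": 0, "dz": 0.014, "ax": 0, "ay": 0, "az": 0, "jaw": -1},
  {"dx": 0, "dy": 0, "dz": 0.005, "ax": 0, "ay": 0, "az": 0, "jaw": -1},
  {"dx": 0, "dy": 0, "dz": 0.001, "ax": 0, "ay": 0, "az": 0, "jaw": -1},
])

```text
time: 13.5
tcp_pos: [0.4898, 0.2504, 0.2388]
orientation: [-180.0, 0.5, -2.7]
ft_force: [-2.2, 0.0, 6.6]
gripper_width: 0.0295
```

```bash
python3 - <<'E'
from h import *
to(.4945,.245,.2378,-3)
E
```

```text
now 13.5 [0.4898 0.2504 0.2388] [-180.      0.53   -2.72] w 0.0295 F [-2.2  0.   6.6]
d [0.0049 0.0052 0.0009] a [-0.0001  0.0092  0.0049]
```

carry_out([
  {"dx": 0, "dy": 0, "dz": 0, "ax": 0, "ay": 0, "az": 0, "jaw": 0.5},
  {"dx": 0, "dy": 0, "dz": 0, "ax": 0, "ay": 0, "az": 0, "jaw": 0.5},
  {"dx": 0, "dy": 0, "dz": 0, "ax": 0, "ay": 0, "az": 0, "jaw": 0.5},
  {"dx": 0, "dy": 0, "dz": -0.02, "ax": 0, "ay": 0, "az": 0, "jaw": 0.5},
  {"dx": 0, "dy": 0, "dz": -0.04, "ax": 0, "ay": 0, "az": 0, "jaw": 0.5},
  {"dx": 0, "dy": 0, "dz": -0.04, "ax": 0, "ay": 0, "az": 0, "jaw": 0.5},
  {"dx": 0, "dy": 0, "dz": -0.03, "ax": 0, "ay": 0, "az": 0, "jaw": 0.5},
  {"dx": 0, "dy": 0.055, "dz": 0, "ax": 0, "ay": 0, "az": 0, "jaw": 0.5},
  {"dx": 0, "dy": 0.055, "dz": 0, "ax": 0, "ay": 0, "az": 0, "jaw": 0.5},
  {"dx": 0, "dy": 0.055, "dz": 0, "ax": 0, "ay": 0, "az": 0, "jaw": 0.5},
  {"dx": 0, "dy": 0.055, "dz": 0, "ax": 0, "ay": 0, "az": 0, "jaw": 0.5},
  {"dx": 0, "dy": 0.055, "dz": 0, "ax": 0, "ay": 0, "az": 0, "jaw": 0.5},
])

```text
time: 15.0
tcp_pos: [0.4791, -0.0294, 0.3727]
orientation: [-179.9, 0.3, -2.4]
ft_force: [0.4, -0.3, 0.2]
gripper_width: 0.0689
```

```bash
python3 - <<'E'
from h import *
to(.45,-.40,.25,-3.4)
snap("top","t1",crop=(120,100,320,240),s=2)
E
```

```text
now 15.0 [ 0.4791 -0.0294  0.3727] [-179.89    0.3    -2.36] w 0.0689 F [ 0.4 -0.3  0.2]
d [-0.0132  0.3717  0.122 ] a [-0.0019  0.0053  0.0182]
```

View pics/t1.png

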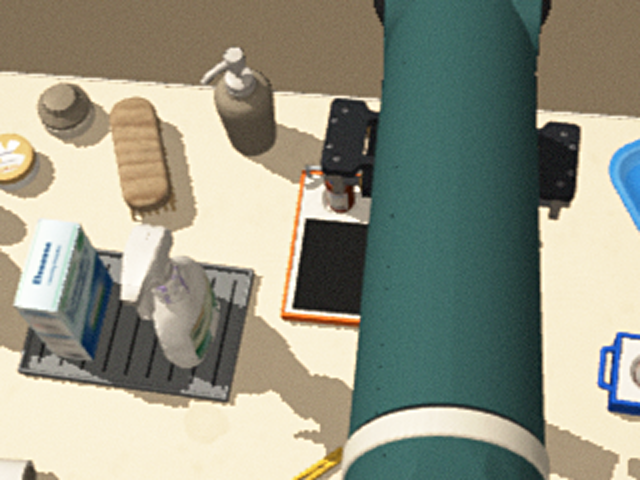

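Both stand upright on the tray, box at (60,290) and spray bottle at (180,300). Next, the kit.

carry_out([
  {"dx": 0, "dy": 0.05, "dz": 0, "ax": 0, "ay": 0.003, "az": 0.018, "jaw": 0.5},
  {"dx": 0, "dy": 0.05, "dz": 0, "ax": 0, "ay": 0, "az": 0, "jaw": 0.5},
  {"dx": 0, "dy": 0.05, "dz": 0, "ax": 0, "ay": 0, "az": 0, "jaw": 0.5},
  {"dx": 0, "dy": 0.05, "dz": 0, "ax": 0, "ay": 0, "az": 0, "jaw": 0.5},
  {"dx": 0, "dy": 0.05, "dz": 0.03, "ax": 0, "ay": 0, "az": 0, "jaw": 0.3},
  {"dx": 0, "dy": 0.05, "dz": 0.05, "ax": 0, "ay": 0, "az": 0, "jaw": 0.3},
  {"dx": 0, "dy": 0.05, "dz": 0.05, "ax": 0, "ay": 0, "az": 0, "jaw": 0.3},
  {"dx": 0, "dy": 0, "dz": 0, "ax": 0, "ay": 0, "az": 0, "jaw": 0.3},
])

```text
time: 16.05
tcp_pos: [0.4545, -0.3869, 0.2529]
orientation: [179.7, -0.0, -4.3]
ft_force: [-0.3, 0.1, 0.4]
gripper_width: 0.0599
```

```bash
python3 - <<'E'
from h import *
to(.470,-.4225,.16,-3.4)
snap("wrist","w3",crop=(100,0,450,360),s=1.6)
E
```

```text
now 16.05 [ 0.4545 -0.3869  0.2529] [ 1.7971e+02 -4.0000e-02 -4.2700e+00] w 0.0599 F [-0.3  0.1  0.4]
d [0.0181 0.0339 0.0931] a [ 0.005  -0.0007 -0.0151]
```

View pics/w3.png

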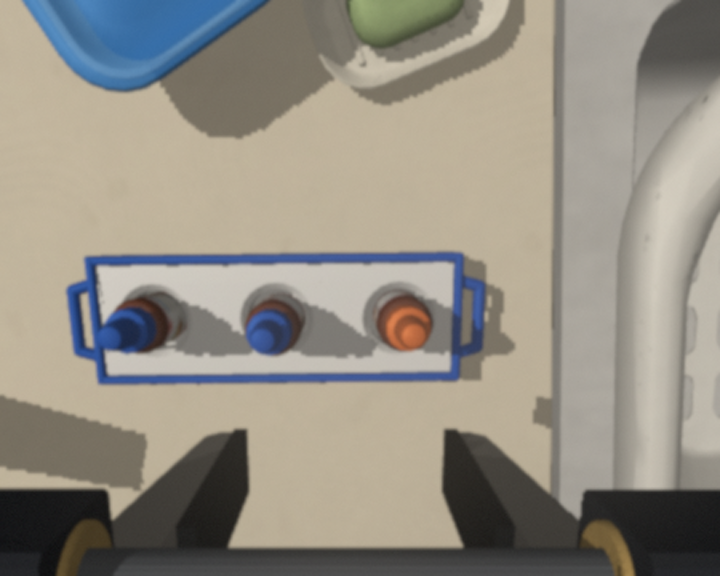

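The kit has blue, blue and orange from left to right. In this crop the orange teat is at (412,332), its cap at about (405,323), and the white basket rim at (620..690,290).

```bash
python3 - <<'E'
from h import *
r=lambda u,v,z:ray("w3",100+u/1.6,v/1.6,z)
for n,a in dict(teat=(412,332,.111),well=(398,315,.03),bl2=(268,336,.111),w2=(275,318,.03),bl1=(108,336,.111),rim=(622,290,.1),rim0=(622,290,.2),tl=(86,258,.034),br=(459,378,.034),tr=(462,253,.034),bl=(99,381,.034)).items(): print(n,r(*a))
for z in(.1,.2): print(ray("t0",587,290,z))
E
```

```text
teat [ 0.4701 -0.4244  0.111 ]
well [ 0.4691 -0.4245  0.03  ]
bl2 [ 0.4736 -0.3492  0.111 ]
w2 [ 0.4732 -0.3438  0.03  ]
bl1 [ 0.4799 -0.2661  0.111 ]
rim [ 0.4825 -0.5382  0.1   ]
rim0 [ 0.494  -0.4917  0.2   ]
tl [ 0.5205 -0.2289  0.034 ]
br [ 0.4246 -0.4625  0.034 ]
tr [ 0.5059 -0.4667  0.034 ]
bl [ 0.4406 -0.2233  0.034 ]
[ 0.4725 -0.5404  0.1   ]
[ 0.4357 -0.4972  0.2   ]
```

carry_out([
  {"dx": 0.009, "dy": 0.018, "dz": 0, "ax": 0.002, "ay": 0, "az": -0.014, "jaw": 0.3},
  {"dx": 0.009, "dy": 0.018, "dz": 0, "ax": 0, "ay": 0, "az": 0, "jaw": 0.3},
  {"dx": 0, "dy": 0, "dz": 0.05, "ax": 0, "ay": 0, "az": 0, "jaw": 0.3},
  {"dx": 0, "dy": 0, "dz": 0.04, "ax": 0, "ay": 0, "az": 0, "jaw": 0.3},
  {"dx": 0, "dy": 0, "dz": 0.01, "ax": 0, "ay": 0, "az": 0, "jaw": 0.3},
])

```text
time: 16.73
tcp_pos: [0.4839, -0.4183, 0.164]
orientation: [179.5, -1.2, -2.6]
ft_force: [-0.5, 0.6, 0.1]
gripper_width: 0.0597
```

```bash
python3 - <<'E'
from h import *
to(.4697,-.424,.045,-3.4)
E
```

```text
now 16.725 [ 0.4839 -0.4183  0.164 ] [179.46  -1.2   -2.63] w 0.0597 F [-0.5  0.6  0.1]
d [-0.0164  0.0052  0.1187] a [ 0.0093 -0.021   0.0134]
```

carry_out([
  {"dx": -0.014, "dy": 0.005, "dz": 0, "ax": 0.009, "ay": -0.02, "az": 0.013, "jaw": 0.3},
  {"dx": 0, "dy": 0, "dz": 0.02, "ax": 0, "ay": 0, "az": 0, "jaw": 0.3},
  {"dx": 0, "dy": 0, "dz": 0.02, "ax": 0, "ay": 0, "az": 0, "jaw": 0.3},
])

```text
time: 17.1
tcp_pos: [0.4724, -0.4238, 0.1279]
orientation: [179.7, -0.4, -3.3]
ft_force: [0.4, 0.1, 0.5]
gripper_width: 0.0597
```

```bash
python3 - <<'E'
from h import *
to(.4697,-.424,.045,-3.4)
E
```

```text
now 17.1 [ 0.4724 -0.4238  0.1279] [179.72  -0.45  -3.34] w 0.0597 F [0.4 0.1 0.5]
d [-0.0033 -0.0001  0.0828] a [ 0.0049 -0.0078  0.0011]
```

carry_out([
  {"dx": -0.003, "dy": 0, "dz": 0.015, "ax": 0.004, "ay": -0.007, "az": 0, "jaw": 0.3},
  {"dx": 0, "dy": 0, "dz": 0.025, "ax": 0, "ay": 0, "az": 0, "jaw": 0.3},
  {"dx": 0, "dy": 0, "dz": 0.025, "ax": 0, "ay": 0, "az": 0, "jaw": 0.3},
  {"dx": 0, "dy": 0, "dz": 0.014, "ax": 0, "ay": 0, "az": 0, "jaw": 0.3},
  {"dx": 0, "dy": 0, "dz": 0.002, "ax": 0, "ay": 0, "az": 0, "jaw": 0.3},
])

```text
time: 17.73
tcp_pos: [0.4687, -0.4235, 0.042]
orientation: [-180.0, 0.1, -3.4]
ft_force: [-4.1, 6.1, 22.1]
gripper_width: 0.0598
```

```bash
python3 - <<'E'
from h import *
to(.4697,-.424,.045,-3.4)
E
```

```text
now 17.725 [ 0.4687 -0.4235  0.042 ] [-1.7995e+02  1.1000e-01 -3.3500e+00] w 0.0598 F [-4.1  6.1 22.1]
d [ 0.001   0.0005 -0.003 ] a [-0.0008  0.0019  0.0008]
```

The fingertips touch the kit's end rim, so I raise 5 mm and grip.

carry_out([
  {"dx": 0, "dy": 0, "dz": -0.005, "ax": 0, "ay": 0, "az": 0, "jaw": 0.3},
  {"dx": 0, "dy": 0, "dz": -0.0, "ax": 0, "ay": 0, "az": 0, "jaw": 0.0},
  {"dx": 0, "dy": 0, "dz": 0, "ax": 0, "ay": 0, "az": 0, "jaw": -1},
  {"dx": 0, "dy": 0, "dz": 0, "ax": 0, "ay": 0, "az": 0, "jaw": -1},
  {"dx": 0, "dy": 0, "dz": 0, "ax": 0, "ay": 0, "az": 0, "jaw": -1},
  {"dx": 0, "dy": 0, "dz": 0, "ax": 0, "ay": 0, "az": 0, "jaw": -1},
], newtons=20)

```text
time: 18.48
tcp_pos: [0.4692, -0.4239, 0.0474]
orientation: [-180.0, 0.1, -3.4]
ft_force: [0.3, 0.1, 1.3]
gripper_width: 0.0318
```

```bash
python3 - <<'E'
from h import *
to(.669,.019,.18,0)
E
```

```text
now 18.475 [ 0.4692 -0.4239  0.0474] [-1.7999e+02  5.0000e-02 -3.3500e+00] w 0.0318 F [0.3 0.1 1.3]
d [ 0.1734 -0.4539 -0.1327] a [-0.0002  0.0009 -0.0585]
```

carry_out([
  {"dx": 0, "dy": 0, "dz": -0.025, "ax": 0, "ay": 0, "az": 0, "jaw": -1},
  {"dx": 0, "dy": 0, "dz": -0.04, "ax": 0, "ay": 0, "az": 0, "jaw": -1},
  {"dx": 0, "dy": 0, "dz": -0.045, "ax": 0, "ay": 0, "az": 0, "jaw": -1},
  {"dx": 0, "dy": 0, "dz": -0.03, "ax": 0, "ay": 0, "az": 0, "jaw": -1},
  {"dx": 0.02, "dy": -0.04, "dz": 0, "ax": 0, "ay": 0, "az": -0.01, "jaw": -1},
  {"dx": 0.02, "dy": -0.05, "dz": 0, "ax": 0, "ay": 0, "az": -0.01, "jaw": -1},
  {"dx": 0.02, "dy": -0.05, "dz": 0, "ax": 0, "ay": 0, "az": -0.01, "jaw": -1},
  {"dx": 0.02, "dy": -0.05, "dz": 0, "ax": 0, "ay": 0, "az": -0.01, "jaw": -1},
  {"dx": 0.02, "dy": -0.05, "dz": 0, "ax": 0, "ay": 0, "az": -0.01, "jaw": -1},
  {"dx": 0.02, "dy": -0.05, "dz": 0, "ax": 0, "ay": 0, "az": -0.01, "jaw": -1},
  {"dx": 0.02, "dy": -0.05, "dz": 0, "ax": 0, "ay": 0, "az": 0, "jaw": -1},
  {"dx": 0.02, "dy": -0.05, "dz": 0, "ax": 0, "ay": 0, "az": 0, "jaw": -1},
])

```text
time: 19.98
tcp_pos: [0.6407, -0.0334, 0.1887]
orientation: [180.0, 0.3, -0.5]
ft_force: [1.1, -0.6, -1.6]
gripper_width: 0.0314
```

```bash
python3 - <<'E'
from h import *
to(.64,.019,.19,0)
E
```

```text
now 19.975 [ 0.6407 -0.0334  0.1887] [179.97   0.31  -0.53] w 0.0314 F [ 1.1 -0.6 -1.6]
d [-0.0012 -0.0524 -0.0013] a [ 0.0004  0.0053 -0.0093]
```

carry_out([
  {"dx": 0.005, "dy": -0.025, "dz": 0, "ax": 0, "ay": 0.003, "az": -0.009, "jaw": -1},
  {"dx": 0.007, "dy": -0.02, "dz": 0, "ax": 0, "ay": 0, "az": 0, "jaw": -1},
  {"dx": 0, "dy": 0, "dz": 0, "ax": 0, "ay": 0, "az": 0, "jaw": -1},
])

```text
time: 20.35
tcp_pos: [0.6531, 0.0173, 0.1877]
orientation: [-180.0, 0.2, 0.3]
ft_force: [0.4, -0.6, -1.2]
gripper_width: 0.0318
```

```bash
python3 - <<'E'
from h import *
to(.669,.019,.12,0)
snap("wrist","w4",crop=(140,0,360,300),s=2)
E
```

```text
now 20.35 [0.6531 0.0173 0.1877] [-179.96    0.22    0.35] w 0.0318 F [ 0.4 -0.6 -1.2]
d [ 0.0162 -0.0015  0.0676] a [-0.0007  0.0038  0.006 ]
```

View pics/w4.png

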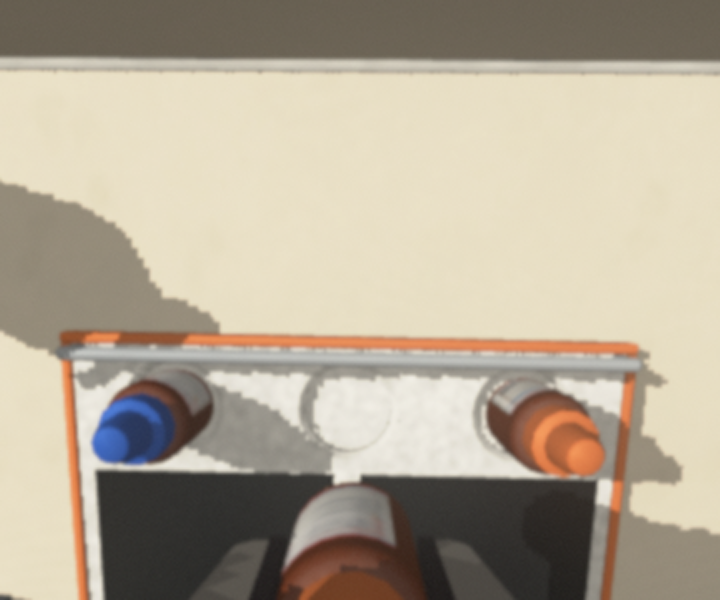

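The empty well's ring spans columns 302-392 and rows 365-452, centre about (347,409). The teats are at (112,440) blue and (583,453) orange.

```bash
python3 - <<'E'
from h import *
r=lambda u,v,z:ray("w4",140+u/2,v/2,z)
for n,a in dict(well=(347,409,.014),blue=(112,440,.109),orange=(583,453,.109),bwell=(172,408,.014),owell=(520,412,.014)).items(): print(n,r(*a))
E
```

```text
well [0.6686 0.0191 0.014 ]
blue [0.6717 0.0969 0.109 ]
orange [ 0.6683 -0.0605  0.109 ]
bwell [0.6686 0.0996 0.014 ]
owell [ 0.6677 -0.0605  0.014 ]
```

carry_out([
  {"dx": 0.015, "dy": -0.0015, "dz": 0, "ax": 0, "ay": 0.003, "az": 0.005, "jaw": -1},
  {"dx": 0, "dy": 0, "dz": 0.03, "ax": 0, "ay": 0, "az": 0, "jaw": -1},
  {"dx": 0, "dy": 0, "dz": 0.03, "ax": 0, "ay": 0, "az": 0, "jaw": -1},
  {"dx": 0, "dy": 0, "dz": 0.03, "ax": 0, "ay": 0, "az": 0, "jaw": -1},
  {"dx": 0, "dy": 0, "dz": 0.01, "ax": 0, "ay": 0, "az": 0, "jaw": -1},
])

```text
time: 21.02
tcp_pos: [0.6733, 0.0048, 0.0869]
orientation: [179.7, -0.3, -0.9]
ft_force: [0.0, 0.1, 0.0]
gripper_width: 0.0319
```

```bash
python3 - <<'E'
from h import *
to(.6685,.019,.0465,0)
E
```

```text
now 21.025 [0.6733 0.0048 0.0869] [179.66  -0.32  -0.94] w 0.0319 F [0.  0.1 0. ]
d [-0.0053 -0.0144  0.0403] a [ 0.0059 -0.0055 -0.0165]
```

The arm drifted 14 mm in y during the descent, so I correct before inserting.

carry_out([
  {"dx": -0.005, "dy": -0.014, "dz": 0, "ax": 0.005, "ay": -0.005, "az": -0.016, "jaw": -1},
  {"dx": 0, "dy": 0, "dz": 0, "ax": 0, "ay": 0, "az": 0, "jaw": -1},
])

```text
time: 21.28
tcp_pos: [0.6694, 0.0187, 0.0876]
orientation: [180.0, -0.1, -0.1]
ft_force: [0.4, 0.0, -1.3]
gripper_width: 0.0319
```

```bash
python3 - <<'E'
from h import *
to(.6685,.019,.0465,0)
E
```

```text
now 21.275 [0.6694 0.0187 0.0876] [ 1.7997e+02 -8.0000e-02 -8.0000e-02] w 0.0319 F [ 0.4  0.  -1.3]
d [-0.0009 -0.0003  0.0411] a [ 0.0005 -0.0013 -0.0014]
```

Aligned; now down in small steps.

carry_out([
  {"dx": -0.001, "dy": 0, "dz": 0.012, "ax": 0, "ay": 0, "az": 0, "jaw": -1},
  {"dx": 0, "dy": 0, "dz": 0.012, "ax": 0, "ay": 0, "az": 0, "jaw": -1},
  {"dx": 0, "dy": 0, "dz": 0, "ax": 0, "ay": 0, "az": 0, "jaw": -1},
])

```text
time: 21.65
tcp_pos: [0.6695, 0.0186, 0.0641]
orientation: [179.9, -0.3, -0.1]
ft_force: [0.3, -0.1, -0.8]
gripper_width: 0.0316
```

```bash
python3 - <<'E'
from h import *
to(.6685,.019,.0465,0)
E
```

```text
now 21.65 [0.6695 0.0186 0.0641] [ 1.7995e+02 -2.6000e-01 -7.0000e-02] w 0.0316 F [ 0.3 -0.1 -0.8]
d [-0.0011 -0.0004  0.0176] a [ 0.0009 -0.0046 -0.0012]
```

carry_out([
  {"dx": -0.001, "dy": 0, "dz": 0.008, "ax": 0, "ay": -0.003, "az": 0, "jaw": -1},
  {"dx": 0, "dy": 0, "dz": 0.007, "ax": 0, "ay": 0, "az": 0, "jaw": -1},
  {"dx": 0, "dy": 0, "dz": 0.0025, "ax": 0, "ay": 0, "az": 0, "jaw": -1},
  {"dx": 0, "dy": 0, "dz": 0, "ax": 0, "ay": 0, "az": 0, "jaw": -1},
])

```text
time: 22.15
tcp_pos: [0.6688, 0.0184, 0.0454]
orientation: [179.9, -0.1, -0.1]
ft_force: [0.3, 0.1, -0.7]
gripper_width: 0.0317
```

carry_out([
  {"dx": 0, "dy": 0, "dz": 0, "ax": 0, "ay": 0, "az": 0, "jaw": 0.2},
  {"dx": 0, "dy": 0, "dz": 0, "ax": 0, "ay": 0, "az": 0, "jaw": 0.2},
  {"dx": 0, "dy": 0, "dz": 0, "ax": 0, "ay": 0, "az": 0, "jaw": 0.2},
  {"dx": 0, "dy": 0, "dz": -0.02, "ax": 0, "ay": 0, "az": 0, "jaw": 0.2},
  {"dx": 0, "dy": 0, "dz": -0.04, "ax": 0, "ay": 0, "az": 0, "jaw": 0.2},
  {"dx": 0, "dy": 0, "dz": -0.04, "ax": 0, "ay": 0, "az": 0, "jaw": 0.2},
  {"dx": 0, "dy": 0, "dz": -0.03, "ax": 0, "ay": 0, "az": 0, "jaw": 0.2},
  {"dx": 0, "dy": -0.04, "dz": 0, "ax": 0, "ay": 0, "az": 0, "jaw": 0.2},
  {"dx": 0, "dy": -0.035, "dz": 0, "ax": 0, "ay": 0, "az": 0, "jaw": 0.2},
  {"dx": 0, "dy": 0, "dz": 0, "ax": 0, "ay": 0, "az": 0, "jaw": 0.2},
])

```text
time: 23.4
tcp_pos: [0.6716, 0.095, 0.1918]
orientation: [-180.0, -0.8, -0.2]
ft_force: [0.0, 0.4, -0.1]
gripper_width: 0.0552
```

```bash
python3 - <<'E'
from h import *
to(.6695,.0985,.046,0)
E
```

```text
now 23.4 [0.6716 0.095  0.1918] [-179.98   -0.81   -0.19] w 0.0552 F [ 0.   0.4 -0.1]
d [-0.0042 -0.0035  0.1458] a [-0.0004 -0.0141 -0.0033]
```

carry_out([
  {"dx": -0.003, "dy": -0.0035, "dz": 0, "ax": 0, "ay": -0.013, "az": -0.003, "jaw": 0.2},
  {"dx": 0, "dy": 0, "dz": 0.03, "ax": 0, "ay": 0, "az": 0, "jaw": 0.2},
  {"dx": 0, "dy": 0, "dz": 0.03, "ax": 0, "ay": 0, "az": 0, "jaw": 0.2},
  {"dx": 0, "dy": 0, "dz": 0, "ax": 0, "ay": 0, "az": 0, "jaw": 0.2},
])

```text
time: 23.9
tcp_pos: [0.6698, 0.0926, 0.1333]
orientation: [179.9, -0.1, -0.3]
ft_force: [-0.5, 0.2, -0.5]
gripper_width: 0.0552
```

```bash
python3 - <<'E'
from h import *
to(.6695,.0985,.046,0)
E
```

```text
now 23.9 [0.6698 0.0926 0.1333] [ 1.7986e+02 -1.4000e-01 -3.5000e-01] w 0.0552 F [-0.5  0.2 -0.5]
d [-0.0005 -0.0061  0.0873] a [ 0.0024 -0.0024 -0.0061]
```

carry_out([
  {"dx": 0, "dy": -0.006, "dz": 0, "ax": 0.002, "ay": 0, "az": -0.006, "jaw": 0.2},
  {"dx": 0, "dy": -0.001, "dz": 0.025, "ax": 0, "ay": 0, "az": 0, "jaw": 0.2},
  {"dx": 0, "dy": -0.001, "dz": 0.025, "ax": 0, "ay": 0, "az": 0, "jaw": 0.2},
  {"dx": 0, "dy": -0.001, "dz": 0.02, "ax": 0, "ay": 0, "az": 0, "jaw": 0.2},
  {"dx": 0, "dy": 0, "dz": 0.012, "ax": 0, "ay": 0, "az": 0, "jaw": 0.2},
  {"dx": 0, "dy": 0, "dz": 0.003, "ax": 0, "ay": 0, "az": 0, "jaw": 0.2},
])

```text
time: 24.65
tcp_pos: [0.6758, 0.1019, 0.054]
orientation: [-179.9, -0.8, -0.1]
ft_force: [-0.4, -0.1, 0.2]
gripper_width: 0.0551
```

```bash
python3 - <<'E'
from h import *
to(.6695,.0985,.046,0)
E
```

```text
now 24.65 [0.6758 0.1019 0.054 ] [-1.799e+02 -8.000e-01 -1.000e-01] w 0.0551 F [-0.4 -0.1  0.2]
d [-0.0064  0.0034  0.0079] a [-0.0018 -0.0139 -0.0017]
```

carry_out([
  {"dx": -0.006, "dy": 0.0035, "dz": 0.006, "ax": 0, "ay": -0.013, "az": 0, "jaw": 0.2},
  {"dx": 0, "dy": 0, "dz": 0.001, "ax": 0, "ay": 0, "az": 0, "jaw": 0.0},
  {"dx": 0, "dy": 0, "dz": 0, "ax": 0, "ay": 0, "az": 0, "jaw": -1},
  {"dx": 0, "dy": 0, "dz": 0, "ax": 0, "ay": 0, "az": 0, "jaw": -1},
  {"dx": 0, "dy": 0, "dz": 0, "ax": 0, "ay": 0, "az": 0, "jaw": -1},
  {"dx": 0, "dy": 0, "dz": 0, "ax": 0, "ay": 0, "az": 0, "jaw": -1},
])

```text
time: 25.4
tcp_pos: [0.6708, 0.0982, 0.0484]
orientation: [-179.9, -0.2, -0.1]
ft_force: [0.0, 0.2, -1.0]
gripper_width: 0.032
```

```bash
python3 - <<'E'
from h import *
to(.47,-.424,.2,-3.4)
E
```

```text
now 25.4 [0.6708 0.0982 0.0484] [-1.7987e+02 -1.7000e-01 -1.1000e-01] w 0.032 F [ 0.   0.2 -1. ]
d [-0.1993  0.5223 -0.1533] a [-0.0023 -0.0029  0.0574]
```

carry_out([
  {"dx": 0, "dy": 0, "dz": -0.025, "ax": 0, "ay": 0, "az": 0, "jaw": -1},
  {"dx": 0, "dy": 0, "dz": -0.04, "ax": 0, "ay": 0, "az": 0, "jaw": -1},
  {"dx": 0, "dy": 0, "dz": -0.045, "ax": 0, "ay": 0, "az": 0, "jaw": -1},
  {"dx": 0, "dy": 0, "dz": -0.04, "ax": 0, "ay": 0, "az": 0, "jaw": -1},
  {"dx": -0.018, "dy": 0.04, "dz": 0, "ax": 0, "ay": 0, "az": 0.01, "jaw": -1},
  {"dx": -0.018, "dy": 0.048, "dz": 0, "ax": 0, "ay": 0, "az": 0.01, "jaw": -1},
  {"dx": -0.018, "dy": 0.048, "dz": 0, "ax": 0, "ay": 0, "az": 0.01, "jaw": -1},
  {"dx": -0.018, "dy": 0.048, "dz": 0, "ax": 0, "ay": 0, "az": 0.01, "jaw": -1},
  {"dx": -0.018, "dy": 0.048, "dz": 0, "ax": 0, "ay": 0, "az": 0.01, "jaw": -1},
  {"dx": -0.018, "dy": 0.048, "dz": 0, "ax": 0, "ay": 0, "az": 0, "jaw": -1},
  {"dx": -0.018, "dy": 0.048, "dz": 0, "ax": 0, "ay": 0, "az": 0, "jaw": -1},
  {"dx": -0.018, "dy": 0.048, "dz": 0, "ax": 0, "ay": 0, "az": 0, "jaw": -1},
])

```text
time: 26.9
tcp_pos: [0.5117, -0.2783, 0.2023]
orientation: [-179.8, -0.3, -2.4]
ft_force: [1.0, -0.4, -0.7]
gripper_width: 0.0317
```

```bash
python3 - <<'E'
from h import *
to(.455,-.424,.2,-3.4)
E
```

```text
now 26.9 [ 0.5117 -0.2783  0.2023] [-179.79   -0.34   -2.43] w 0.0317 F [ 1.  -0.4 -0.7]
d [-0.0505  0.1479  0.0015] a [-0.0037 -0.006   0.0169]
```

carry_out([
  {"dx": -0.013, "dy": 0.045, "dz": 0, "ax": -0.002, "ay": -0.003, "az": 0.016, "jaw": -1},
  {"dx": -0.013, "dy": 0.045, "dz": 0, "ax": 0, "ay": 0, "az": 0, "jaw": -1},
  {"dx": -0.013, "dy": 0.03, "dz": 0, "ax": 0, "ay": 0, "az": 0, "jaw": -1},
  {"dx": -0.006, "dy": 0.014, "dz": 0, "ax": 0, "ay": 0, "az": 0, "jaw": -1},
  {"dx": 0, "dy": 0, "dz": 0, "ax": 0, "ay": 0, "az": 0, "jaw": -1},
])

```text
time: 27.52
tcp_pos: [0.4547, -0.4174, 0.2022]
orientation: [-180.0, -0.2, -3.8]
ft_force: [0.7, 0.5, -0.8]
gripper_width: 0.0319
```

```bash
python3 - <<'E'
from h import *
to(.469,-.424,.095,-3.4)
snap("wrist","w5",crop=(140,0,360,300),s=2)
E
```

```text
now 27.525 [ 0.4547 -0.4174  0.2022] [-1.7999e+02 -1.7000e-01 -3.7700e+00] w 0.0319 F [ 0.7  0.5 -0.8]
d [0.0144 0.0056 0.1073] a [-0.0001 -0.0029 -0.0064]
```

View pics/w5.png

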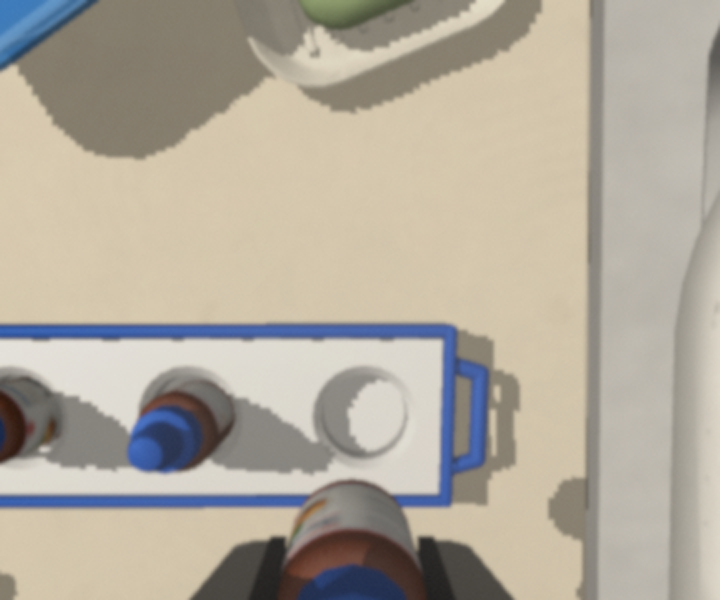

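The empty kit well's ring is centred at about (362,415).

```bash
python3 - <<'E'
from h import *
print(ray("w5",140+362/2,415/2,.03))
E
```

```text
[ 0.4685 -0.4237  0.03  ]
```

carry_out([
  {"dx": 0.013, "dy": 0.006, "dz": 0, "ax": 0, "ay": -0.002, "az": -0.006, "jaw": -1},
  {"dx": 0, "dy": 0, "dz": 0.03, "ax": 0, "ay": 0, "az": 0, "jaw": -1},
  {"dx": 0, "dy": 0, "dz": 0.03, "ax": 0, "ay": 0, "az": 0, "jaw": -1},
  {"dx": 0, "dy": 0, "dz": 0.03, "ax": 0, "ay": 0, "az": 0, "jaw": -1},
  {"dx": 0, "dy": 0, "dz": 0, "ax": 0, "ay": 0, "az": 0, "jaw": -1},
])

```text
time: 28.2
tcp_pos: [0.4795, -0.4168, 0.1113]
orientation: [-179.9, -0.4, -2.5]
ft_force: [0.2, 0.2, -0.6]
gripper_width: 0.0318
```

```bash
python3 - <<'E'
from h import *
to(.469,-.424,.051,-3.4)
E
```

```text
now 28.2 [ 0.4795 -0.4168  0.1113] [-179.89   -0.42   -2.48] w 0.0318 F [ 0.2  0.2 -0.6]
d [-0.0106  0.0078  0.0602] a [-0.0019 -0.0074  0.016 ]
```

carry_out([
  {"dx": -0.0105, "dy": 0.0075, "dz": 0, "ax": -0.001, "ay": -0.006, "az": 0.015, "jaw": -1},
  {"dx": 0, "dy": 0, "dz": 0.015, "ax": 0, "ay": 0, "az": 0, "jaw": -1},
  {"dx": 0, "dy": 0, "dz": 0, "ax": 0, "ay": 0, "az": 0, "jaw": -1},
])

```text
time: 28.58
tcp_pos: [0.4709, -0.4247, 0.0984]
orientation: [179.9, -0.3, -3.3]
ft_force: [0.1, -0.4, -0.2]
gripper_width: 0.0317
```

```bash
python3 - <<'E'
from h import *
to(.469,-.424,.051,-3.4)
E
```

```text
now 28.575 [ 0.4709 -0.4247  0.0984] [179.9   -0.3   -3.28] w 0.0317 F [ 0.1 -0.4 -0.2]
d [-0.0022 -0.0007  0.0474] a [ 0.0018 -0.0052  0.002 ]
```

carry_out([
  {"dx": -0.002, "dy": -0.0005, "dz": 0.01, "ax": 0, "ay": -0.004, "az": 0, "jaw": -1},
  {"dx": 0, "dy": 0, "dz": 0.012, "ax": 0, "ay": 0, "az": 0, "jaw": -1},
  {"dx": 0, "dy": 0, "dz": 0.01, "ax": 0, "ay": 0, "az": 0, "jaw": -1},
  {"dx": 0, "dy": 0, "dz": 0, "ax": 0, "ay": 0, "az": 0, "jaw": -1},
])

```text
time: 29.08
tcp_pos: [0.469, -0.4243, 0.0646]
orientation: [179.9, -0.1, -3.3]
ft_force: [0.3, 0.1, 0.4]
gripper_width: 0.0317
```

```bash
python3 - <<'E'
from h import *
to(.469,-.424,.0505,-3.4)
E
```

```text
now 29.075 [ 0.469  -0.4243  0.0646] [ 1.7988e+02 -9.0000e-02 -3.2900e+00] w 0.0317 F [0.3 0.1 0.4]
d [-0.0001 -0.0003  0.0141] a [ 0.0021 -0.0015  0.0018]
```

carry_out([
  {"dx": 0, "dy": 0, "dz": 0.007, "ax": 0, "ay": 0, "az": 0, "jaw": -1},
  {"dx": 0, "dy": 0, "dz": 0.006, "ax": 0, "ay": 0, "az": 0, "jaw": -1},
  {"dx": 0, "dy": 0, "dz": 0.002, "ax": 0, "ay": 0, "az": 0, "jaw": -1},
  {"dx": 0, "dy": 0, "dz": 0, "ax": 0, "ay": 0, "az": 0, "jaw": -1},
])

```text
time: 29.58
tcp_pos: [0.4699, -0.4247, 0.05]
orientation: [179.8, -0.2, -3.3]
ft_force: [0.1, 0.1, -0.6]
gripper_width: 0.0321
```

Bottle seated. Release, lift, and return to the spray bottle.

carry_out([
  {"dx": 0, "dy": 0, "dz": 0, "ax": 0, "ay": 0, "az": 0, "jaw": 0.2},
  {"dx": 0, "dy": 0, "dz": 0, "ax": 0, "ay": 0, "az": 0, "jaw": 0.2},
  {"dx": 0, "dy": 0, "dz": 0, "ax": 0, "ay": 0, "az": 0, "jaw": 0.2},
  {"dx": 0, "dy": 0, "dz": -0.03, "ax": 0, "ay": 0, "az": 0, "jaw": 0.2},
  {"dx": 0, "dy": 0, "dz": -0.055, "ax": 0, "ay": 0, "az": 0, "jaw": 0.2},
  {"dx": 0, "dy": 0, "dz": -0.055, "ax": 0, "ay": 0, "az": 0, "jaw": 0.2},
  {"dx": 0, "dy": 0, "dz": -0.055, "ax": 0, "ay": 0, "az": 0, "jaw": 0.5},
  {"dx": 0, "dy": 0, "dz": -0.055, "ax": 0, "ay": 0, "az": 0, "jaw": 0.5},
  {"dx": 0, "dy": 0, "dz": -0.055, "ax": 0, "ay": 0, "az": 0, "jaw": 0.5},
  {"dx": 0, "dy": -0.055, "dz": -0.02, "ax": 0, "ay": 0, "az": 0, "jaw": 0.5},
  {"dx": 0, "dy": -0.055, "dz": 0, "ax": 0, "ay": 0, "az": 0, "jaw": 0.5},
  {"dx": 0, "dy": -0.055, "dz": 0, "ax": 0, "ay": 0, "az": 0, "jaw": 0.5},
])

```text
time: 31.08
tcp_pos: [0.4777, -0.2594, 0.3851]
orientation: [179.8, -0.2, -3.8]
ft_force: [0.7, 0.3, 0.0]
gripper_width: 0.0688
```

```bash
python3 - <<'E'
from h import *
to(.49,.2504,.37,-2.7)
E
```

```text
now 31.075 [ 0.4777 -0.2594  0.3851] [179.77  -0.23  -3.81] w 0.0688 F [0.7 0.3 0. ]
d [-0.0216 -0.5095  0.0129] a [ 0.004  -0.0041 -0.0194]
```

carry_out([
  {"dx": -0.002, "dy": -0.055, "dz": 0, "ax": 0.003, "ay": -0.003, "az": -0.015, "jaw": 0.5},
  {"dx": -0.002, "dy": -0.055, "dz": 0, "ax": 0, "ay": 0, "az": 0, "jaw": 0.5},
  {"dx": -0.002, "dy": -0.055, "dz": 0, "ax": 0, "ay": 0, "az": 0, "jaw": 0.5},
  {"dx": -0.002, "dy": -0.055, "dz": 0, "ax": 0, "ay": 0, "az": 0, "jaw": 0.5},
  {"dx": -0.002, "dy": -0.055, "dz": 0, "ax": 0, "ay": 0, "az": 0, "jaw": 0.5},
  {"dx": -0.002, "dy": -0.055, "dz": 0, "ax": 0, "ay": 0, "az": 0, "jaw": 0.5},
  {"dx": -0.002, "dy": -0.055, "dz": 0, "ax": 0, "ay": 0, "az": 0, "jaw": 0.5},
  {"dx": -0.002, "dy": -0.055, "dz": 0, "ax": 0, "ay": 0, "az": 0, "jaw": 0.5},
  {"dx": -0.002, "dy": -0.05, "dz": 0, "ax": 0, "ay": 0, "az": 0, "jaw": 0.5},
  {"dx": 0, "dy": 0, "dz": 0, "ax": 0, "ay": 0, "az": 0, "jaw": 0.5},
])

```text
time: 32.33
tcp_pos: [0.4816, 0.2512, 0.3862]
orientation: [179.9, -0.4, -2.6]
ft_force: [-0.5, -1.5, -0.9]
gripper_width: 0.0691
```

```bash
python3 - <<'E'
from h import *
to(.4898,.2504,.2388,-2.7)
E
```

```text
now 32.325 [0.4816 0.2512 0.3862] [179.94  -0.44  -2.58] w 0.0691 F [-0.5 -1.5 -0.9]
d [0.007  0.0003 0.1474] a [ 0.001  -0.0078  0.0021]
```

carry_out([
  {"dx": 0.006, "dy": 0, "dz": 0, "ax": 0, "ay": -0.007, "az": 0, "jaw": 0.5},
  {"dx": 0, "dy": 0, "dz": 0.035, "ax": 0, "ay": 0, "az": 0, "jaw": 0.5},
  {"dx": 0, "dy": 0, "dz": 0.035, "ax": 0, "ay": 0, "az": 0, "jaw": 0.5},
  {"dx": 0, "dy": 0, "dz": 0.02, "ax": 0, "ay": 0, "az": 0, "jaw": 0.5},
  {"dx": 0, "dy": 0, "dz": 0, "ax": 0, "ay": 0, "az": 0, "jaw": 0.5},
])

```text
time: 32.95
tcp_pos: [0.4923, 0.2426, 0.2942]
orientation: [179.8, -0.2, -3.3]
ft_force: [0.4, -0.2, -0.4]
gripper_width: 0.0688
```

```bash
python3 - <<'E'
from h import *
to(.4898,.2504,.2388,-2.7)
E
```

```text
now 32.95 [0.4923 0.2426 0.2942] [ 1.7976e+02 -1.6000e-01 -3.2700e+00] w 0.0688 F [ 0.4 -0.2 -0.4]
d [-0.0031 -0.0079  0.0554] a [ 0.0042 -0.0028 -0.0099]
```

carry_out([
  {"dx": -0.003, "dy": -0.008, "dz": 0, "ax": 0.003, "ay": -0.002, "az": -0.01, "jaw": 0.5},
  {"dx": 0, "dy": 0, "dz": 0.02, "ax": 0, "ay": 0, "az": 0, "jaw": 0.5},
  {"dx": 0, "dy": 0, "dz": 0.02, "ax": 0, "ay": 0, "az": 0, "jaw": 0.5},
  {"dx": 0, "dy": 0, "dz": 0.014, "ax": 0, "ay": 0, "az": 0, "jaw": 0.5},
  {"dx": 0, "dy": 0, "dz": 0, "ax": 0, "ay": 0, "az": 0, "jaw": 0.5},
])

```text
time: 33.58
tcp_pos: [0.4936, 0.2519, 0.2446]
orientation: [-179.8, -0.5, -2.8]
ft_force: [0.9, 0.4, 0.9]
gripper_width: 0.0686
```

```bash
python3 - <<'E'
from h import *
to(.4898,.2504,.2388,-2.7)
E
```

```text
now 33.575 [0.4936 0.2519 0.2446] [-179.81   -0.54   -2.82] w 0.0686 F [0.9 0.4 0.9]
d [-0.0037  0.0017  0.0057] a [-0.0034 -0.0094 -0.0021]
```

carry_out([
  {"dx": -0.004, "dy": 0.0015, "dz": 0.006, "ax": -0.003, "ay": -0.009, "az": -0.002, "jaw": 0.5},
  {"dx": 0, "dy": 0, "dz": 0, "ax": 0, "ay": 0, "az": 0, "jaw": -1},
  {"dx": 0, "dy": 0, "dz": 0, "ax": 0, "ay": 0, "az": 0, "jaw": -1},
  {"dx": 0, "dy": 0, "dz": 0, "ax": 0, "ay": 0, "az": 0, "jaw": -1},
  {"dx": 0, "dy": 0, "dz": 0, "ax": 0, "ay": 0, "az": 0, "jaw": -1},
  {"dx": 0, "dy": 0, "dz": 0, "ax": 0, "ay": 0, "az": 0, "jaw": -1},
], newtons=35)

```text
time: 34.33
tcp_pos: [0.4904, 0.2512, 0.2406]
orientation: [-179.9, -0.2, -2.7]
ft_force: [-0.2, -1.0, -1.0]
gripper_width: 0.0291
```

```bash
python3 - <<'E'
from h import *
to(.5846,-.0461,.30,0)
E
```

```text
now 34.325 [0.4904 0.2512 0.2406] [-179.9    -0.19   -2.7 ] w 0.0291 F [-0.2 -1.  -1. ]
d [ 0.1083  0.2925 -0.0596] a [-0.0016 -0.0034 -0.0471]
```

carry_out([
  {"dx": 0, "dy": 0, "dz": -0.015, "ax": 0, "ay": 0, "az": 0, "jaw": -1},
  {"dx": 0, "dy": 0, "dz": -0.022, "ax": 0, "ay": 0, "az": 0, "jaw": -1},
  {"dx": 0, "dy": 0, "dz": -0.02, "ax": 0, "ay": 0, "az": 0, "jaw": -1},
  {"dx": 0.006, "dy": 0.016, "dz": 0, "ax": 0, "ay": 0, "az": 0, "jaw": -1},
  {"dx": 0.009, "dy": 0.025, "dz": 0, "ax": 0, "ay": 0, "az": -0.01, "jaw": -1},
  {"dx": 0.009, "dy": 0.025, "dz": 0, "ax": 0, "ay": 0, "az": -0.01, "jaw": -1},
  {"dx": 0.009, "dy": 0.025, "dz": 0, "ax": 0, "ay": 0, "az": -0.01, "jaw": -1},
  {"dx": 0.009, "dy": 0.025, "dz": 0, "ax": 0, "ay": 0, "az": -0.01, "jaw": -1},
  {"dx": 0.009, "dy": 0.025, "dz": 0, "ax": 0, "ay": 0, "az": -0.007, "jaw": -1},
  {"dx": 0.009, "dy": 0.025, "dz": 0, "ax": 0, "ay": 0, "az": 0, "jaw": -1},
  {"dx": 0.009, "dy": 0.025, "dz": 0, "ax": 0, "ay": 0, "az": 0, "jaw": -1},
  {"dx": 0.009, "dy": 0.025, "dz": 0, "ax": 0, "ay": 0, "az": 0, "jaw": -1},
])

```text
time: 35.83
tcp_pos: [0.5611, 0.015, 0.2923]
orientation: [179.6, 0.7, -0.1]
ft_force: [-0.3, -0.5, -3.5]
gripper_width: 0.0287
```

```bash
python3 - <<'E'
from h import *
to(.5852,-.0461,.2486,0)
E
```

```text
now 35.825 [0.5611 0.015  0.2923] [ 1.7964e+02  7.4000e-01 -1.1000e-01] w 0.0287 F [-0.3 -0.5 -3.5]
d [0.0248 0.0608 0.0438] a [ 0.0063  0.0129 -0.0018]
```

carry_out([
  {"dx": 0.01, "dy": 0.025, "dz": 0, "ax": 0.004, "ay": 0.01, "az": 0, "jaw": -1},
  {"dx": 0.01, "dy": 0.024, "dz": 0, "ax": 0, "ay": 0, "az": 0, "jaw": -1},
  {"dx": 0.003, "dy": 0.01, "dz": 0, "ax": 0, "ay": 0, "az": 0, "jaw": -1},
  {"dx": 0, "dy": 0, "dz": 0.013, "ax": 0, "ay": 0, "az": 0, "jaw": -1},
  {"dx": 0, "dy": 0, "dz": 0.014, "ax": 0, "ay": 0, "az": 0, "jaw": -1},
  {"dx": 0, "dy": 0, "dz": 0, "ax": 0, "ay": 0, "az": 0, "jaw": -1},
])

```text
time: 36.58
tcp_pos: [0.58, -0.0518, 0.2583]
orientation: [179.8, 0.7, -0.4]
ft_force: [-1.3, 0.7, -3.6]
gripper_width: 0.0289
```

```bash
python3 - <<'E'
from h import *
to(.5852,-.0461,.2486,0)
E
```

```text
now 36.575 [ 0.58   -0.0518  0.2583] [179.83   0.75  -0.43] w 0.0289 F [-1.3  0.7 -3.6]
d [ 0.0053 -0.0058  0.0096] a [ 0.0029  0.0131 -0.0075]
```

carry_out([
  {"dx": 0.005, "dy": -0.0055, "dz": 0, "ax": 0.002, "ay": 0.011, "az": -0.007, "jaw": -1},
  {"dx": 0, "dy": 0, "dz": 0.006, "ax": 0, "ay": 0, "az": 0, "jaw": -1},
  {"dx": 0, "dy": 0, "dz": 0, "ax": 0, "ay": 0, "az": 0, "jaw": -1},
])

```text
time: 36.95
tcp_pos: [0.5855, -0.0438, 0.2523]
orientation: [180.0, 0.0, 0.2]
ft_force: [0.0, -0.3, -3.4]
gripper_width: 0.0293
```

```bash
python3 - <<'E'
from h import *
to(.5852,-.0461,.2486,0)
E
```

```text
now 36.95 [ 0.5855 -0.0438  0.2523] [1.7999e+02 2.0000e-02 1.8000e-01] w 0.0293 F [ 0.  -0.3 -3.4]
d [-0.0003  0.0023  0.0037] a [0.0002 0.0004 0.0032]
```

carry_out([
  {"dx": 0, "dy": 0.002, "dz": 0.0, "ax": 0, "ay": 0, "az": 0.003, "jaw": -1},
  {"dx": 0, "dy": 0, "dz": 0.003, "ax": 0, "ay": 0, "az": 0, "jaw": -1},
  {"dx": 0, "dy": 0, "dz": 0.0015, "ax": 0, "ay": 0, "az": 0, "jaw": -1},
  {"dx": 0, "dy": 0, "dz": 0, "ax": 0, "ay": 0, "az": 0, "jaw": -1},
])

```text
time: 37.45
tcp_pos: [0.5868, -0.0462, 0.2497]
orientation: [180.0, -0.2, -0.0]
ft_force: [-0.7, -0.4, -3.6]
gripper_width: 0.0292
```

carry_out([
  {"dx": -0.0015, "dy": 0, "dz": 0.002, "ax": 0, "ay": -0.002, "az": 0, "jaw": -1},
  {"dx": 0, "dy": 0, "dz": 0.0015, "ax": 0, "ay": 0, "az": 0, "jaw": -1},
  {"dx": 0, "dy": 0, "dz": 0, "ax": 0, "ay": 0, "az": 0, "jaw": -1},
])

```text
time: 37.83
tcp_pos: [0.5873, -0.0463, 0.2497]
orientation: [179.9, -0.4, -0.1]
ft_force: [-0.6, 0.5, -3.7]
gripper_width: 0.0292
```

carry_out([
  {"dx": -0.003, "dy": 0, "dz": 0.004, "ax": 0, "ay": -0.006, "az": 0, "jaw": -1},
  {"dx": 0, "dy": 0, "dz": 0, "ax": 0, "ay": 0, "az": 0, "jaw": -1},
])

```text
time: 38.08
tcp_pos: [0.5875, -0.0468, 0.2499]
orientation: [179.8, -0.6, -0.1]
ft_force: [-0.3, -0.3, -4.5]
gripper_width: 0.0288
```

```bash
python3 - <<'E'
from h import *
to(.5852,-.0461,.2486,0)
o=arm.get_obs();print(o["joints"].round(1),o["joint_torque"].round(1),o["ft_torque"].round(2))
snap("scene","s2",crop=(200,120,240,200),s=3)
E
```

```text
now 38.075 [ 0.5875 -0.0468  0.2499] [ 1.7982e+02 -6.0000e-01 -8.0000e-02] w 0.0288 F [-0.3 -0.3 -4.5]
d [-0.0023 -0.0007  0.0013] a [ 0.0032 -0.0105 -0.0013]
[ 19.3  21.2 -23.   98.3   9.5  61.8 -96.8] [  0.1 -47.6  -4.1 -26.9   0.   -0.2  -0. ] [-0.02  0.07 -0.06]
```

View pics/s2.png

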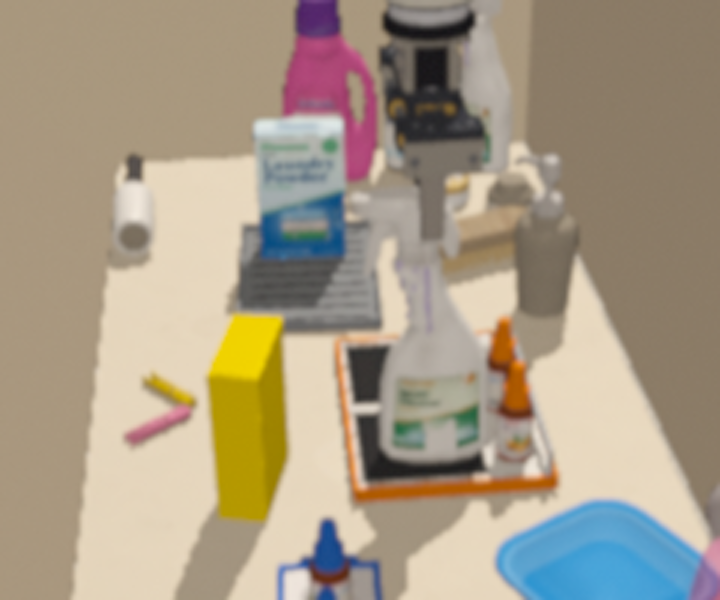

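The spray bottle hangs about a millimetre above its mat, with both orange bottles seated behind it. Continue down gently.

carry_out([
  {"dx": -0.003, "dy": 0, "dz": 0.003, "ax": 0.002, "ay": -0.008, "az": 0, "jaw": -1},
  {"dx": -0.001, "dy": 0, "dz": 0.003, "ax": 0, "ay": -0.003, "az": 0, "jaw": -1},
  {"dx": 0, "dy": 0, "dz": 0.003, "ax": 0, "ay": 0, "az": 0, "jaw": -1},
])

```text
time: 38.5
tcp_pos: [0.5911, -0.0474, 0.2496]
orientation: [179.8, -1.1, -0.1]
ft_force: [-3.9, -1.2, 17.3]
gripper_width: 0.0288
```

carry_out([
  {"dx": 0, "dy": 0, "dz": -0.008, "ax": 0.002, "ay": -0.019, "az": 0, "jaw": -1},
  {"dx": -0.005, "dy": -0.001, "dz": 0, "ax": 0, "ay": 0, "az": 0, "jaw": -1},
  {"dx": 0, "dy": 0, "dz": 0, "ax": 0, "ay": 0, "az": 0, "jaw": -1},
])

```text
time: 38.88
tcp_pos: [0.5836, -0.0463, 0.2548]
orientation: [179.9, 0.3, -0.1]
ft_force: [-0.3, 1.2, -4.5]
gripper_width: 0.0294
```

```bash
python3 - <<'E'
from h import *
to(.5852,-.0461,.2486,0)
E
```

```text
now 38.875 [ 0.5836 -0.0463  0.2548] [ 1.7994e+02  3.0000e-01 -1.0000e-01] w 0.0294 F [-0.3  1.2 -4.5]
d [ 0.0016 -0.0002  0.0062] a [ 0.001   0.0052 -0.0017]
```

carry_out([
  {"dx": 0, "dy": 0, "dz": 0.0055, "ax": 0, "ay": 0, "az": 0, "jaw": -1},
  {"dx": 0, "dy": 0, "dz": 0.002, "ax": 0, "ay": 0, "az": 0, "jaw": -1},
])

```text
time: 39.12
tcp_pos: [0.5846, -0.0465, 0.2498]
orientation: [179.9, 0.1, -0.1]
ft_force: [-3.9, -0.5, 16.7]
gripper_width: 0.0295
```

Contact, upright, within 1 mm of the original pose. Release it and go to the box.

carry_out([
  {"dx": 0, "dy": 0, "dz": -0.001, "ax": 0, "ay": 0, "az": 0, "jaw": 0.6},
  {"dx": 0, "dy": 0, "dz": 0, "ax": 0, "ay": 0, "az": 0, "jaw": 0.6},
  {"dx": 0, "dy": 0, "dz": 0, "ax": 0, "ay": 0, "az": 0, "jaw": 0.6},
  {"dx": 0, "dy": 0, "dz": -0.02, "ax": 0, "ay": 0, "az": 0, "jaw": 0.6},
  {"dx": 0, "dy": 0, "dz": -0.05, "ax": 0, "ay": 0, "az": 0, "jaw": 0.6},
  {"dx": 0, "dy": 0, "dz": -0.04, "ax": 0, "ay": 0, "az": 0, "jaw": 0.6},
  {"dx": -0.01, "dy": -0.05, "dz": 0, "ax": 0, "ay": 0, "az": 0.01, "jaw": 0.6},
  {"dx": -0.011, "dy": -0.055, "dz": 0, "ax": 0, "ay": 0, "az": 0.01, "jaw": 0.6},
  {"dx": -0.011, "dy": -0.055, "dz": 0, "ax": 0, "ay": 0, "az": 0.01, "jaw": 0.6},
  {"dx": -0.011, "dy": -0.055, "dz": 0, "ax": 0, "ay": 0, "az": 0.01, "jaw": 0.8},
  {"dx": -0.011, "dy": -0.055, "dz": 0, "ax": 0, "ay": 0, "az": 0.01, "jaw": 0.8},
  {"dx": -0.011, "dy": -0.055, "dz": 0, "ax": 0, "ay": 0, "az": 0, "jaw": 0.8},
])

```text
time: 40.62
tcp_pos: [0.5306, 0.2833, 0.3604]
orientation: [179.8, 0.1, -3.8]
ft_force: [0.7, -0.6, -0.1]
gripper_width: 0.0828
```

```bash
python3 - <<'E'
from h import *
to(.5005,.376,.124,-2.9)
E
```

```text
now 40.625 [0.5306 0.2833 0.3604] [ 1.7981e+02  1.5000e-01 -3.8400e+00] w 0.0828 F [ 0.7 -0.6 -0.1]
d [-0.0356 -0.0913  0.2362] a [ 0.0033  0.0026 -0.0165]
```

carry_out([
  {"dx": -0.018, "dy": -0.046, "dz": 0, "ax": 0.002, "ay": 0, "az": -0.014, "jaw": 0.8},
  {"dx": -0.018, "dy": -0.046, "dz": 0, "ax": 0, "ay": 0, "az": 0, "jaw": 0.8},
  {"dx": 0, "dy": 0, "dz": 0.05, "ax": 0, "ay": 0, "az": 0, "jaw": 0.8},
  {"dx": 0, "dy": 0, "dz": 0.05, "ax": 0, "ay": 0, "az": 0, "jaw": 0.8},
  {"dx": 0, "dy": 0, "dz": 0.05, "ax": 0, "ay": 0, "az": 0, "jaw": 0.8},
  {"dx": 0, "dy": 0, "dz": 0, "ax": 0, "ay": 0, "az": 0, "jaw": 0.8},
])

```text
time: 41.38
tcp_pos: [0.4946, 0.3873, 0.2047]
orientation: [-179.9, 0.3, -2.4]
ft_force: [-0.1, -0.6, 1.4]
gripper_width: 0.0825
```

```bash
python3 - <<'E'
from h import *
to(.5005,.376,.124,-2.9)
E
```

```text
now 41.375 [0.4946 0.3873 0.2047] [-179.89    0.3    -2.42] w 0.0825 F [-0.1 -0.6  1.4]
d [0.0068 0.0112 0.0807] a [-0.0018  0.0053  0.0084]
```

carry_out([
  {"dx": 0.0065, "dy": 0.0115, "dz": 0, "ax": 0, "ay": 0.003, "az": 0.008, "jaw": 0.8},
  {"dx": 0, "dy": 0, "dz": 0.025, "ax": 0, "ay": 0, "az": 0, "jaw": 0.8},
  {"dx": 0, "dy": 0, "dz": 0.025, "ax": 0, "ay": 0, "az": 0, "jaw": 0.8},
  {"dx": 0, "dy": 0, "dz": 0.02, "ax": 0, "ay": 0, "az": 0, "jaw": 0.8},
  {"dx": 0, "dy": 0, "dz": 0, "ax": 0, "ay": 0, "az": 0, "jaw": 0.8},
])

```text
time: 42.0
tcp_pos: [0.5092, 0.3761, 0.144]
orientation: [-179.4, -0.7, -3.2]
ft_force: [0.5, 0.2, 0.1]
gripper_width: 0.0826
```

```bash
python3 - <<'E'
from h import *
to(.5005,.376,.124,-2.9)
E
```

```text
now 42.0 [0.5092 0.3761 0.144 ] [-179.37   -0.74   -3.24] w 0.0826 F [0.5 0.2 0.1]
d [-0.0089  0.0008  0.0199] a [-0.0109 -0.013  -0.0058]
```

carry_out([
  {"dx": -0.009, "dy": 0.001, "dz": 0.01, "ax": -0.01, "ay": -0.012, "az": -0.005, "jaw": 0.8},
  {"dx": 0, "dy": 0, "dz": 0.007, "ax": 0, "ay": 0, "az": 0, "jaw": 0.8},
  {"dx": 0, "dy": 0, "dz": 0, "ax": 0, "ay": 0, "az": 0, "jaw": 0.8},
])

```text
time: 42.38
tcp_pos: [0.5009, 0.3766, 0.1285]
orientation: [-179.8, -0.2, -2.9]
ft_force: [0.0, -0.1, -0.1]
gripper_width: 0.0827
```

```bash
python3 - <<'E'
from h import *
to(.5005,.376,.124,-2.9)
E
```

```text
now 42.375 [0.5009 0.3766 0.1285] [-179.85   -0.19   -2.94] w 0.0827 F [ 0.  -0.1 -0.1]
d [-0.0003  0.0007  0.0045] a [-0.0027 -0.0033 -0.0006]
```

carry_out([
  {"dx": 0, "dy": 0.0005, "dz": 0.003, "ax": -0.002, "ay": -0.003, "az": 0, "jaw": -1},
  {"dx": 0, "dy": 0, "dz": 0, "ax": 0, "ay": 0, "az": 0, "jaw": -1},
  {"dx": 0, "dy": 0, "dz": 0, "ax": 0, "ay": 0, "az": 0, "jaw": -1},
  {"dx": 0, "dy": 0, "dz": 0, "ax": 0, "ay": 0, "az": 0, "jaw": -1},
  {"dx": 0, "dy": 0, "dz": 0, "ax": 0, "ay": 0, "az": 0, "jaw": -1},
  {"dx": 0, "dy": 0, "dz": 0, "ax": 0, "ay": 0, "az": 0, "jaw": -1},
], newtons=20)

```text
time: 43.12
tcp_pos: [0.5012, 0.3764, 0.1259]
orientation: [-179.9, -0.1, -2.9]
ft_force: [-0.3, -0.3, -0.5]
gripper_width: 0.0477
```

```bash
python3 - <<'E'
from h import *
to(.590,.0843,.19,0.9)
E
```

```text
now 43.125 [0.5012 0.3764 0.1259] [-1.7994e+02 -5.0000e-02 -2.9300e+00] w 0.0477 F [-0.3 -0.3 -0.5]
d [ 0.1037  0.2871 -0.0643] a [-0.0011 -0.001  -0.0669]
```

carry_out([
  {"dx": 0, "dy": 0, "dz": -0.02, "ax": 0, "ay": 0, "az": 0, "jaw": -1},
  {"dx": 0, "dy": 0, "dz": -0.025, "ax": 0, "ay": 0, "az": 0, "jaw": -1},
  {"dx": 0, "dy": 0, "dz": -0.02, "ax": 0, "ay": 0, "az": 0, "jaw": -1},
  {"dx": 0.008, "dy": 0.02, "dz": 0, "ax": 0, "ay": 0, "az": 0, "jaw": -1},
  {"dx": 0.011, "dy": 0.03, "dz": 0, "ax": 0, "ay": 0, "az": -0.012, "jaw": -1},
  {"dx": 0.011, "dy": 0.03, "dz": 0, "ax": 0, "ay": 0, "az": -0.012, "jaw": -1},
  {"dx": 0.011, "dy": 0.03, "dz": 0, "ax": 0, "ay": 0, "az": -0.012, "jaw": -1},
  {"dx": 0.011, "dy": 0.03, "dz": 0, "ax": 0, "ay": 0, "az": -0.012, "jaw": -1},
  {"dx": 0.011, "dy": 0.03, "dz": 0, "ax": 0, "ay": 0, "az": -0.012, "jaw": -1},
  {"dx": 0.011, "dy": 0.03, "dz": 0, "ax": 0, "ay": 0, "az": 0, "jaw": -1},
  {"dx": 0.011, "dy": 0.03, "dz": 0, "ax": 0, "ay": 0, "az": 0, "jaw": -1},
])

```text
time: 44.5
tcp_pos: [0.5823, 0.1255, 0.1923]
orientation: [179.6, 0.3, 0.5]
ft_force: [-0.2, -0.0, -1.3]
gripper_width: 0.0481
```

```bash
python3 - <<'E'
from h import *
to(.591,.0843,.135,0.9)
E
```

```text
now 44.5 [0.5823 0.1255 0.1923] [179.62   0.27   0.45] w 0.0481 F [-0.2 -0.  -1.3]
d [0.0087 0.0409 0.0576] a [ 0.0066  0.0047 -0.0078]
```

carry_out([
  {"dx": 0.003, "dy": 0.015, "dz": 0, "ax": 0.004, "ay": 0.003, "az": -0.007, "jaw": -1},
  {"dx": 0.003, "dy": 0.013, "dz": 0, "ax": 0, "ay": 0, "az": 0, "jaw": -1},
  {"dx": 0, "dy": 0.004, "dz": 0, "ax": 0, "ay": 0, "az": 0, "jaw": -1},
  {"dx": 0, "dy": 0, "dz": 0.018, "ax": 0, "ay": 0, "az": 0, "jaw": -1},
  {"dx": 0, "dy": 0, "dz": 0.015, "ax": 0, "ay": 0, "az": 0, "jaw": -1},
  {"dx": 0, "dy": 0, "dz": 0, "ax": 0, "ay": 0, "az": 0, "jaw": -1},
])

```text
time: 45.25
tcp_pos: [0.5869, 0.0849, 0.1544]
orientation: [179.7, 0.4, 0.5]
ft_force: [-0.1, 0.2, -2.1]
gripper_width: 0.0479
```

```bash
python3 - <<'E'
from h import *
to(.591,.0843,.135,0.9)
E
```

```text
now 45.25 [0.5869 0.0849 0.1544] [179.66   0.4    0.47] w 0.0479 F [-0.1  0.2 -2.1]
d [0.0043 0.0005 0.0194] a [ 0.0059  0.0071 -0.0076]
```

carry_out([
  {"dx": 0.004, "dy": 0.0005, "dz": 0.005, "ax": 0.005, "ay": 0.005, "az": -0.007, "jaw": -1},
  {"dx": 0, "dy": 0, "dz": 0.009, "ax": 0, "ay": 0, "az": 0, "jaw": -1},
  {"dx": 0, "dy": 0, "dz": 0, "ax": 0, "ay": 0, "az": 0, "jaw": -1},
])

```text
time: 45.62
tcp_pos: [0.5911, 0.0858, 0.1394]
orientation: [-180.0, 0.1, 1.0]
ft_force: [0.4, -0.1, -1.9]
gripper_width: 0.0477
```

```bash
python3 - <<'E'
from h import *
to(.591,.0843,.135,0.9)
E
```

```text
now 45.625 [0.5911 0.0858 0.1394] [-1.80e+02  9.00e-02  1.01e+00] w 0.0477 F [ 0.4 -0.1 -1.9]
d [-0.0002  0.0015  0.0044] a [-0.0001  0.0016  0.002 ]
```

carry_out([
  {"dx": -0.0005, "dy": 0.0015, "dz": 0.0045, "ax": 0, "ay": 0, "az": 0.002, "jaw": -1},
  {"dx": 0, "dy": 0, "dz": 0.002, "ax": 0, "ay": 0, "az": 0, "jaw": -1},
])

```text
time: 45.88
tcp_pos: [0.5911, 0.0843, 0.1347]
orientation: [180.0, 0.0, 0.9]
ft_force: [-7.4, -2.3, 16.5]
gripper_width: 0.0476
```

The box is down at its original pose. Release, raise, move aside and look.

carry_out([
  {"dx": 0, "dy": 0, "dz": -0.001, "ax": 0, "ay": 0, "az": 0, "jaw": 0.6},
  {"dx": 0, "dy": 0, "dz": 0, "ax": 0, "ay": 0, "az": 0, "jaw": 0.6},
  {"dx": 0, "dy": 0, "dz": 0, "ax": 0, "ay": 0, "az": 0, "jaw": 0.6},
  {"dx": 0, "dy": 0, "dz": -0.025, "ax": 0, "ay": 0, "az": 0, "jaw": 0.6},
  {"dx": 0, "dy": 0, "dz": -0.05, "ax": 0, "ay": 0, "az": 0, "jaw": 0.6},
  {"dx": 0, "dy": 0, "dz": -0.055, "ax": 0, "ay": 0, "az": 0, "jaw": 0.6},
  {"dx": 0, "dy": 0, "dz": -0.055, "ax": 0, "ay": 0, "az": 0, "jaw": 0.6},
  {"dx": 0, "dy": 0, "dz": -0.05, "ax": 0, "ay": 0, "az": 0, "jaw": 0.6},
  {"dx": -0.01, "dy": -0.055, "dz": 0, "ax": 0, "ay": 0, "az": 0, "jaw": 0.6},
  {"dx": -0.01, "dy": -0.055, "dz": 0, "ax": 0, "ay": 0, "az": 0, "jaw": 0.6},
  {"dx": -0.01, "dy": -0.055, "dz": 0, "ax": 0, "ay": 0, "az": 0, "jaw": 0.6},
  {"dx": -0.01, "dy": -0.055, "dz": 0, "ax": 0, "ay": 0, "az": 0, "jaw": 0.6},
])

```text
time: 47.38
tcp_pos: [0.5513, 0.3029, 0.3792]
orientation: [179.9, -0.3, 0.1]
ft_force: [0.2, -0.6, -0.1]
gripper_width: 0.0735
```

carry_out([
  {"dx": -0.02, "dy": -0.05, "dz": 0, "ax": 0, "ay": 0, "az": 0, "jaw": 0.6},
  {"dx": -0.02, "dy": -0.05, "dz": 0, "ax": 0, "ay": 0, "az": 0, "jaw": 0.6},
  {"dx": -0.02, "dy": -0.03, "dz": 0, "ax": 0, "ay": 0, "az": 0, "jaw": 0.6},
  {"dx": 0, "dy": 0, "dz": 0, "ax": 0, "ay": 0, "az": 0, "jaw": 0.6},
])

```text
time: 47.88
tcp_pos: [0.4856, 0.4418, 0.3776]
orientation: [-180.0, -0.1, 0.5]
ft_force: [-0.0, -0.2, 0.3]
gripper_width: 0.0737
```

```bash
python3 - <<'E'
from h import *
o=arm.get_obs();print(o["time"],o["tcp_pos"])
snap("top","t9");snap("scene","s9")
a=cv2.resize(cv2.imread("pics/t9.png")[165:335,250:560],None,fx=2.5,fy=2.5,interpolation=cv2.INTER_CUBIC)
b=cv2.resize(cv2.imread("pics/s9.png")[180:400,240:400],None,fx=.78,fy=.78)
o=np.zeros((600,a.shape[1],3),np.uint8);o[:a.shape[0]]=a;o[425:425+b.shape[0],:b.shape[1]]=b
cv2.imwrite("pics/f9.png",o)
E
```

```text
47.875 [0.48563289 0.44183494 0.37762134]
```

View pics/f9.png

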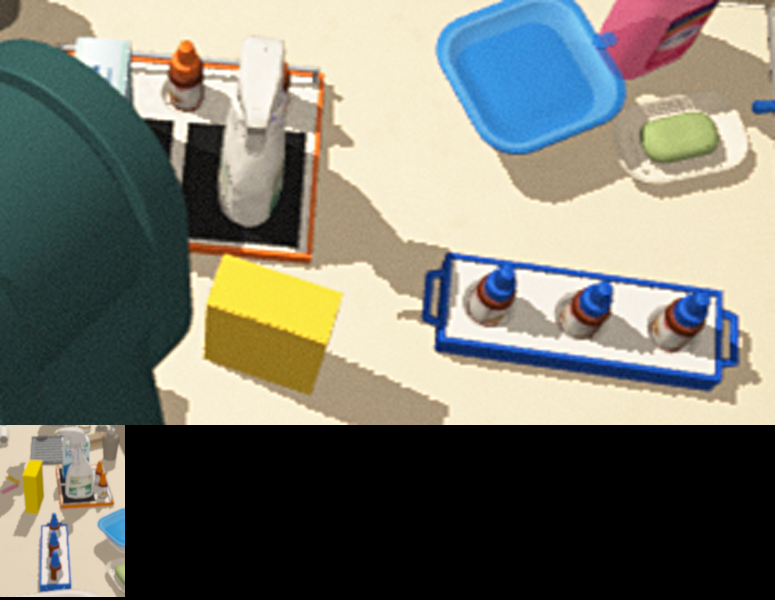

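The kit now holds three blue bottles, seated at (492,290), (588,308) and (682,318). The stock board's middle well holds orange, and the spray bottle is back. The arm hides part of the box, so I compare it numerically with the first pictures.

```bash
python3 - <<'E'
from h import *
def sh(a,b,x,y,w,h,n):
    A=cv2.imread(f"pics/{a}.png");B=cv2.imread(f"pics/{b}.png");m=8
    r=cv2.matchTemplate(cv2.resize(B[y-m:y+h+m,x-m:x+w+m],None,fx=4,fy=4),cv2.resize(A[y:y+h,x:x+w],None,fx=4,fy=4),cv2.TM_CCOEFF_NORMED)
    _,v,_,p=cv2.minMaxLoc(r);print(n,round(v,3),"shift px",p[0]/4-m,p[1]/4-m)
sh("t0","t9",336,172,34,80,"spray top")
sh("t0","t9",280,178,22,22,"box top")
sh("s0","s9",325,182,40,92,"spray scene")
sh("s0","s9",317,193,18,55,"box scene")
sh("t0","t9",330,265,60,55,"yellow")
E
```

```text
spray top 0.909 shift px 1.5 0.5
box top 0.32 shift px 1.0 -0.25
spray scene 0.644 shift px -3.0 1.0
box scene 0.873 shift px -0.75 -0.25
yellow 0.978 shift px 0.0 0.0
```

carry_out([
  {"dx": 0, "dy": 0, "dz": -0.05, "ax": 0, "ay": 0, "az": 0, "jaw": 0.8},
  {"dx": 0.009, "dy": 0.05, "dz": 0, "ax": 0, "ay": 0, "az": 0, "jaw": 0.8},
  {"dx": 0.009, "dy": 0.05, "dz": 0, "ax": 0, "ay": 0, "az": 0, "jaw": 0.8},
  {"dx": 0.009, "dy": 0.05, "dz": 0, "ax": 0, "ay": 0, "az": 0, "jaw": 0.8},
  {"dx": 0.009, "dy": 0.05, "dz": 0, "ax": 0, "ay": 0, "az": 0, "jaw": 0.8},
  {"dx": 0.009, "dy": 0.05, "dz": 0, "ax": 0, "ay": 0, "az": 0, "jaw": 0.8},
  {"dx": 0.009, "dy": 0.05, "dz": 0, "ax": 0, "ay": 0, "az": 0, "jaw": 0.8},
  {"dx": 0.009, "dy": 0.05, "dz": 0, "ax": 0, "ay": 0, "az": 0, "jaw": 0.8},
  {"dx": 0.009, "dy": 0.05, "dz": 0, "ax": 0, "ay": 0, "az": 0, "jaw": 0.8},
  {"dx": 0, "dy": 0, "dz": 0, "ax": 0, "ay": 0, "az": 0, "jaw": 0.8},
])

```text
time: 49.22
tcp_pos: [0.5661, 0.0008, 0.4311]
orientation: [179.4, -0.5, -2.0]
ft_force: [-0.6, 0.4, -0.2]
gripper_width: 0.0827
```

```bash
python3 - <<'E'
from h import *
print(arm.get_obs()["tcp_pos"],arm.get_obs()["orientation"])
snap("wrist","w9",s=1.25)
E
```

```text
[0.56606358 0.00075815 0.431108  ] [179.37085893  -0.50504501  -1.99575738]
```

View pics/w9.png

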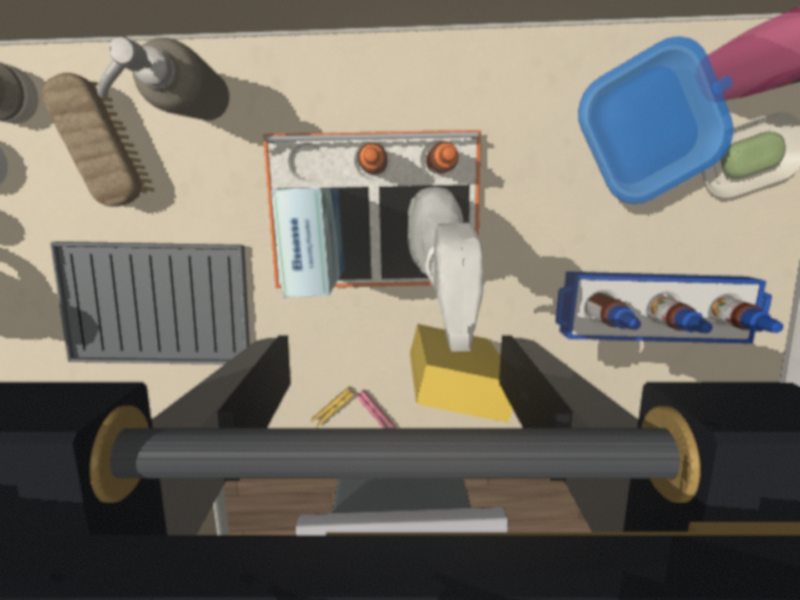

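All upright and in place. Board corners are (264,134), (480,131); box top corners (275,190), (321,188), (331,295), (283,297); spray head (434..480,228), nozzle tip (460,349).

```bash
python3 - <<'E'
from h import *
def P(f,n,pts,z):
    q=np.array([ray(f,u/1.25,v/1.25,z)[:2] for u,v in pts]);print(f,n,q.tolist(),"c",q.mean(0).round(4))
P("w9","box",[(275,190),(321,188),(331,295),(283,297)],.168)
P("w1","box",[(314,168),(365,167),(371,277),(321,279)],.168)
P("w9","tip",[(460,349)],.255);P("w1","tip",[(508,325)],.255)
P("w9","head",[(434,230),(480,230)],.27);P("w1","head",[(485,197),(533,197)],.27)
P("w9","stock",[(264,134),(480,131)],.014);P("w1","stock",[(302,117),(521,118)],.014)
P("w9","bodyback",[(433,188)],.14);P("w1","bodyback",[(472,166)],.14)
E
```

```text
w9 box [[0.6349, 0.1027], [0.6352, 0.0613], [0.5363, 0.0588], [0.5361, 0.1044]] c [0.5856 0.0818]
w1 box [[0.6366, 0.1071], [0.6373, 0.0622], [0.5389, 0.0586], [0.5372, 0.1053]] c [0.5875 0.0833]
w9 tip [[0.5085, -0.0506]] c [ 0.5085 -0.0506]
w1 tip [[0.5189, -0.0494]] c [ 0.5189 -0.0494]
w9 head [[0.6024, -0.0304], [0.6013, -0.0627]] c [ 0.6018 -0.0466]
w1 head [[0.6136, -0.0253], [0.6134, -0.0575]] c [ 0.6135 -0.0414]
w9 stock [[0.7022, 0.1469], [0.6969, -0.1112]] c [0.6996 0.0179]
w1 stock [[0.6998, 0.1456], [0.6971, -0.1106]] c [0.6984 0.0175]
w9 bodyback [[0.6318, -0.0422]] c [ 0.6318 -0.0422]
w1 bodyback [[0.6387, -0.0359]] c [ 0.6387 -0.0359]
```

```bash
python3 - <<'E'
from h import *
def sh(a,b,x,y,w,h,n):
    A=cv2.imread(f"pics/{a}.png");B=cv2.imread(f"pics/{b}.png");m=8
    r=cv2.matchTemplate(cv2.resize(B[y-m:y+h+m,x-m:x+w+m],None,fx=4,fy=4,interpolation=2),cv2.resize(A[y:y+h,x:x+w],None,fx=4,fy=4,interpolation=2),cv2.TM_CCOEFF_NORMED)
    _,v,_,p=cv2.minMaxLoc(r);print(n,round(v,3),"shift px",p[0]/4-m,p[1]/4-m)
snap("top","t10");snap("scene","s10")
sh("t0","t9",336,170,34,45,"head top");sh("t0","t9",336,215,30,40,"body top")
sh("s0","s10",316,178,42,35,"head scene");sh("s0","s10",325,230,40,46,"body scene")
sh("s0","s9",316,178,42,35,"head s9");sh("s0","s9",325,230,40,46,"body s9")
for X in[(.59,-.046,.05),(.58,-.046,.05),(.59,-.056,.05)]: print(X,proj("s0",X),proj("t0",X))
f=lambda n:cv2.resize(cv2.imread(f"pics/{n}.png")[170:285,300:390],None,fx=4,fy=4,interpolation=cv2.INTER_CUBIC)
cv2.imwrite("pics/cmp.png",np.hstack([f("s0"),f("s9")]))
E
```

```text
head top 0.73 shift px 1.5 0.25
body top 0.964 shift px 1.25 4.5
head scene 0.791 shift px -0.5 0.5
body scene 0.833 shift px -3.25 1.0
head s9 0.784 shift px -0.5 0.5
body s9 0.833 shift px -3.25 1.0
(0.59, -0.046, 0.05) [342.  256.9] [349.8 229.1]
(0.58, -0.046, 0.05) [338.4 257.1] [349.5 233.1]
(0.59, -0.056, 0.05) [342.5 258.9] [354.2 229.4]
```

View pics/cmp.png

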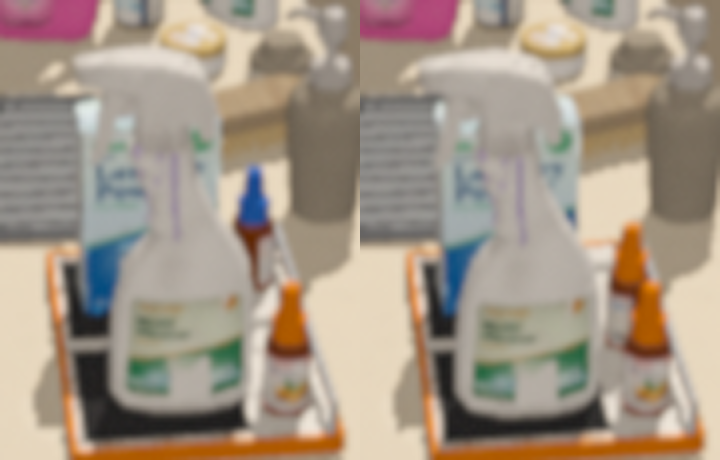

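The spray bottle stands upright but about 9 mm too far forward and 3 mm too far right, so it must have slipped in the grip. There's plenty of time, so I regrip and correct it.

carry_out([
  {"dx": 0.005, "dy": 0.025, "dz": 0, "ax": 0.006, "ay": -0.008, "az": -0.035, "jaw": 0.6},
  {"dx": 0.004, "dy": 0.022, "dz": 0, "ax": 0, "ay": 0, "az": 0, "jaw": 0.6},
  {"dx": 0, "dy": 0, "dz": 0.05, "ax": 0, "ay": 0, "az": 0, "jaw": 0.6},
  {"dx": 0, "dy": 0, "dz": 0.04, "ax": 0, "ay": 0, "az": 0, "jaw": 0.6},
  {"dx": 0, "dy": 0, "dz": 0.03, "ax": 0, "ay": 0, "az": 0, "jaw": 0.6},
  {"dx": 0, "dy": 0, "dz": 0, "ax": 0, "ay": 0, "az": 0, "jaw": 0.6},
])

```text
time: 50.12
tcp_pos: [0.5748, -0.0299, 0.3111]
orientation: [-180.0, -0.3, 1.6]
ft_force: [0.4, 0.1, 0.4]
gripper_width: 0.0739
```

```bash
python3 - <<'E'
from h import *
to(.575,-.049,.2475,0)
E
```

```text
now 50.125 [ 0.5748 -0.0299  0.3111] [-179.99   -0.32    1.63] w 0.0739 F [0.4 0.1 0.4]
d [-0.0007  0.0191  0.0636] a [-0.0002 -0.0056  0.0284]
```

carry_out([
  {"dx": -0.001, "dy": 0.019, "dz": 0, "ax": 0, "ay": -0.005, "az": 0.028, "jaw": 0.6},
  {"dx": 0, "dy": 0, "dz": 0, "ax": 0, "ay": 0, "az": 0, "jaw": 0.6},
  {"dx": 0, "dy": 0, "dz": 0.022, "ax": 0, "ay": 0, "az": 0, "jaw": 0.6},
  {"dx": 0, "dy": 0, "dz": 0.02, "ax": 0, "ay": 0, "az": 0, "jaw": 0.6},
  {"dx": 0, "dy": 0, "dz": 0.012, "ax": 0, "ay": 0, "az": 0, "jaw": 0.6},
  {"dx": 0, "dy": 0, "dz": 0, "ax": 0, "ay": 0, "az": 0, "jaw": 0.6},
])

```text
time: 50.88
tcp_pos: [0.5791, -0.0499, 0.264]
orientation: [179.9, -0.8, -0.1]
ft_force: [-0.3, -1.0, -0.8]
gripper_width: 0.0732
```

```bash
python3 - <<'E'
from h import *
to(.575,-.049,.2475,0)
E
```

```text
now 50.875 [ 0.5791 -0.0499  0.264 ] [ 1.7994e+02 -8.0000e-01 -1.1000e-01] w 0.0732 F [-0.3 -1.  -0.8]
d [-0.0044 -0.0009  0.0165] a [ 0.0011 -0.014  -0.0019]
```

carry_out([
  {"dx": -0.004, "dy": -0.001, "dz": 0.008, "ax": 0, "ay": -0.013, "az": -0.002, "jaw": 0.6},
  {"dx": 0, "dy": 0, "dz": 0.008, "ax": 0, "ay": 0, "az": 0, "jaw": 0.6},
  {"dx": 0, "dy": 0, "dz": 0, "ax": 0, "ay": 0, "az": 0, "jaw": 0.6},
])

```text
time: 51.25
tcp_pos: [0.5759, -0.0487, 0.2487]
orientation: [179.9, -0.2, 0.0]
ft_force: [-0.7, 0.5, -0.3]
gripper_width: 0.0735
```

```bash
python3 - <<'E'
from h import *
to(.575,-.049,.2475,0)
E
```

```text
now 51.25 [ 0.5759 -0.0487  0.2487] [ 1.7993e+02 -1.6000e-01  1.0000e-02] w 0.0735 F [-0.7  0.5 -0.3]
d [-0.0009  0.0003  0.0012] a [ 0.0013 -0.0028  0.0001]
```

Close, lift 12 mm, then check.

carry_out([
  {"dx": 0, "dy": 0, "dz": 0, "ax": 0, "ay": -0.002, "az": 0, "jaw": -1},
  {"dx": 0, "dy": 0, "dz": 0, "ax": 0, "ay": 0, "az": 0, "jaw": -1},
  {"dx": 0, "dy": 0, "dz": 0, "ax": 0, "ay": 0, "az": 0, "jaw": -1},
  {"dx": 0, "dy": 0, "dz": 0, "ax": 0, "ay": 0, "az": 0, "jaw": -1},
  {"dx": 0, "dy": 0, "dz": 0, "ax": 0, "ay": 0, "az": 0, "jaw": -1},
], newtons=45)

```text
time: 51.88
tcp_pos: [0.5763, -0.0486, 0.2494]
orientation: [179.9, -0.1, 0.0]
ft_force: [0.2, -0.9, -0.4]
gripper_width: 0.0294
```

carry_out([
  {"dx": 0, "dy": 0, "dz": -0.007, "ax": 0, "ay": 0, "az": 0, "jaw": -1},
  {"dx": 0.005, "dy": -0.002, "dz": -0.003, "ax": 0, "ay": 0, "az": 0, "jaw": -1},
  {"dx": 0.004, "dy": -0.001, "dz": 0, "ax": 0, "ay": 0, "az": 0, "jaw": -1},
  {"dx": 0, "dy": 0, "dz": 0, "ax": 0, "ay": 0, "az": 0, "jaw": -1},
])

```text
time: 52.38
tcp_pos: [0.5849, -0.0455, 0.2584]
orientation: [179.9, 0.1, 0.0]
ft_force: [-1.6, -0.3, -3.7]
gripper_width: 0.0288
```

```bash
python3 - <<'E'
from h import *
to(.585,-.046,.2485,0)
E
```

```text
now 52.375 [ 0.5849 -0.0455  0.2584] [1.7995e+02 9.0000e-02 1.0000e-02] w 0.0288 F [-1.6 -0.3 -3.7]
d [0.0001 0.0005 0.0099] a [0.0009 0.0015 0.0002]
```

carry_out([
  {"dx": 0, "dy": 0, "dz": 0.006, "ax": 0, "ay": 0, "az": 0, "jaw": -1},
  {"dx": 0, "dy": 0, "dz": 0.004, "ax": 0, "ay": 0, "az": 0, "jaw": -1},
])

```text
time: 52.62
tcp_pos: [0.5855, -0.0454, 0.2497]
orientation: [179.9, -0.0, 0.0]
ft_force: [-5.4, 0.6, 20.5]
gripper_width: 0.0291
```

Down with a level tool. Release, lift, retreat to the left and compare again.

carry_out([
  {"dx": 0, "dy": 0, "dz": -0.001, "ax": 0, "ay": 0, "az": 0, "jaw": -1},
  {"dx": 0, "dy": 0, "dz": 0, "ax": 0, "ay": 0, "az": 0, "jaw": 0.6},
  {"dx": 0, "dy": 0, "dz": 0, "ax": 0, "ay": 0, "az": 0, "jaw": 0.6},
  {"dx": 0, "dy": 0, "dz": 0, "ax": 0, "ay": 0, "az": 0, "jaw": 0.6},
  {"dx": 0, "dy": 0, "dz": -0.02, "ax": 0, "ay": 0, "az": 0, "jaw": 0.6},
  {"dx": 0, "dy": 0, "dz": -0.05, "ax": 0, "ay": 0, "az": 0, "jaw": 0.6},
  {"dx": 0, "dy": 0, "dz": -0.05, "ax": 0, "ay": 0, "az": 0, "jaw": 0.6},
  {"dx": -0.01, "dy": -0.055, "dz": 0, "ax": 0, "ay": 0, "az": 0, "jaw": 0.6},
  {"dx": -0.01, "dy": -0.055, "dz": 0, "ax": 0, "ay": 0, "az": 0, "jaw": 0.6},
  {"dx": -0.01, "dy": -0.055, "dz": 0, "ax": 0, "ay": 0, "az": 0, "jaw": 0.6},
  {"dx": -0.01, "dy": -0.055, "dz": 0, "ax": 0, "ay": 0, "az": 0, "jaw": 0.6},
  {"dx": -0.01, "dy": -0.055, "dz": 0, "ax": 0, "ay": 0, "az": 0, "jaw": 0.6},
])

```text
time: 54.12
tcp_pos: [0.538, 0.2313, 0.3752]
orientation: [179.9, -0.3, -0.8]
ft_force: [1.1, 0.5, -0.6]
gripper_width: 0.0735
```

carry_out([
  {"dx": -0.015, "dy": -0.055, "dz": 0, "ax": 0, "ay": 0, "az": 0, "jaw": 0.6},
  {"dx": -0.015, "dy": -0.055, "dz": 0, "ax": 0, "ay": 0, "az": 0, "jaw": 0.6},
  {"dx": -0.015, "dy": -0.055, "dz": 0, "ax": 0, "ay": 0, "az": 0, "jaw": 0.6},
  {"dx": -0.015, "dy": -0.055, "dz": 0, "ax": 0, "ay": 0, "az": 0, "jaw": 0.6},
  {"dx": 0, "dy": -0.055, "dz": 0, "ax": 0, "ay": 0, "az": 0, "jaw": 0.6},
  {"dx": 0, "dy": 0, "dz": 0, "ax": 0, "ay": 0, "az": 0, "jaw": 0.6},
])

```text
time: 54.88
tcp_pos: [0.4767, 0.5198, 0.3735]
orientation: [180.0, -0.3, -0.5]
ft_force: [0.2, -0.1, 0.3]
gripper_width: 0.0734
```

```bash
python3 - <<'E'
from h import *
snap("top","t11");snap("scene","s11")
def sh(a,b,x,y,w,h,n):
    A=cv2.imread(f"pics/{a}.png");B=cv2.imread(f"pics/{b}.png");m=8
    r=cv2.matchTemplate(cv2.resize(B[y-m:y+h+m,x-m:x+w+m],None,fx=4,fy=4,interpolation=2),cv2.resize(A[y:y+h,x:x+w],None,fx=4,fy=4,interpolation=2),cv2.TM_CCOEFF_NORMED)
    _,v,_,p=cv2.minMaxLoc(r);print(n,round(v,3),"shift px",p[0]/4-m,p[1]/4-m)
sh("t0","t11",336,170,34,45,"head top");sh("t0","t11",336,215,30,40,"body top");sh("t0","t11",274,175,30,80,"box top")
sh("s0","s11",325,230,40,46,"body scene");sh("s0","s11",317,193,18,55,"box scene")
f=lambda n,s=2.2:cv2.resize(cv2.imread(f"pics/{n}.png")[160:330,240:420],None,fx=s,fy=s,interpolation=cv2.INTER_CUBIC)
cv2.imwrite("pics/cmp2.png",np.hstack([f("t0"),f("t11")]))
E
```

```text
head top 0.904 shift px 0.5 0.25
body top 0.983 shift px 0.25 0.75
box top 0.98 shift px 0.5 0.25
body scene 0.923 shift px -0.75 0.25
box scene 0.983 shift px -0.25 0.0
```

View pics/cmp2.png

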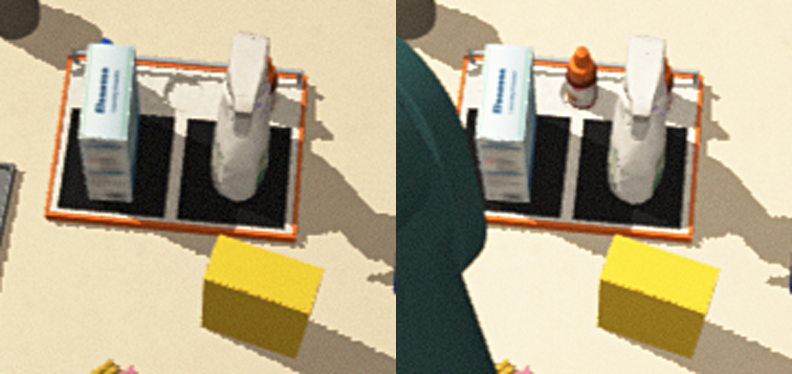

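Box and spray bottle now match the first pictures to about 2 mm. The yellow box looks the same as at the start. Handing in.

```bash
python3 -c "
from workcell import arm
print(arm.finish_job())"
```

```text
the job is handed in; nothing more can be done
None
```

The job is done and handed in at about 55 s of the allowed 144 s. I moved the powder box, then the spray bottle, onto the drip tray. The kit's orange bottle went into the stock board's empty middle well, and the stock's blue bottle into the kit. Then I stood the spray bottle and the box back on the board.

**Bottles:** the last pictures show three blue-capped bottles in the kit and two orange ones in the stock's back row. The stock's left well is now empty, and nothing has fallen.

**Box and spray bottle:** both stand upright and match the first pictures to within 1 pixel, about 2 mm.

**Check that failed at first:** the spray bottle's first return left it about 9 mm forward and 3 mm right. I regripped it and set it right, and the comparison then agreed.

**Contact and drift:**
- The fingertips briefly rested on the kit's end rim at about 22 N.
- Setting down the box and the spray bottle pressed with up to about 23 N.
- The arm drifted up to 14 mm on some descents; I corrected this before gripping or inserting.

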